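Hook the belt-tension spring with a spring puller

ROBOT

A 6-joint arm with a two-finger parallel gripper is mounted at the origin on the work surface. World frame = base frame: x ahead of the robot, y to its left, z up, the work surface at z = 0. Lengths are in m, angles in rad, forces in N, time in s.
With the tool pointing down it reaches from about 0.35 to 0.975 m from the base axis. Payload 4.9 kg.
Tool frame: the origin (TCP) lies at the very end of the fingers, on their centre line; the grasp point (between the pads) lies 19 mm behind it; x points along the fingers, y is the direction in which the jaws open and shut, and the axes are right-handed (so a half turn about x gives the same grasp; the last joint's range is limited). The gripper opens to 85 mm and grips with 20 to 120 N. Pads are 22 mm wide; open, the fingers measure 114 mm over their backs; the gripper's body (76 mm by 85 mm) begins 54 mm behind the grasp point. The pads swing forward as they close: fully open they stand 13 mm farther back than shut.
Start: joints at [-1.269, 0.053, 1.613, -0, 1.476, -0.119], TCP at [0.255, -0.57, 0.203] pointing down, gripper open.
Joint ranges: [-3.01, 3.01], [-1.01, 2.22], [0.06, 2.58], [-1.02, 4.17], [0.09, 2.62], [-3.14, 3.14]. Speed limits (rad/s): [2.57, 2.57, 3.14, 3.14, 3.14, 3.14].

INTERFACE

Orientations are given as a rotation vector (axis times angle).
In Python, from station import ctrl, get_image, calibration, finish_job, search_frame, cut_out, mark_of gives the robot as it stands. The module is installed in compiled form; this text tells all that it offers.
- The arm moves only by the tool arm_command, never from a script. Its argument "plan" is a list that holds one entry, the list of rows, each a list of 7 numbers: the shift along the tool's x, y, z in m, then the turn, a rotation vector about the tool's x, y, z in degrees, then the finger opening in m, from 0 to 0.0854. A call has 1 to 20 rows; each row shifts and turns the pose as measured when the row begins, along the tool's axes as they then stand; what a row does not reach is not made up. A row lasts 1/12 s, in which the tool goes at most 41.7 mm and 7.16 degrees, less where a joint would pass 70% of its speed; a pose out of reach is approached as far as the arm can. A call with a gripper value outside its range is refused whole. The fingers move at their own pace and stop on an object; "squeeze" is the grip in N (left out, the last holds). Time passes only in rows, so rows that do not move let the fingers close. It gives the time, the measured TCP pose, the force and the opening at its end, in the units of the state.
- ctrl.get_obs(): the state, without advancing time (a new reading comes with each control period).
- get_image(name): name is "scene" or "side" or "wrist"; returns the picture (400x640x3 uint8, red, green, blue); there is no depth.
- calibration(name): a dict with "fx", "fy", "cx", "cy" (pixels), "cam_to_world" (4x4, takes a point from camera to world coordinates); the wrist camera has in their place "hand_eye" (4x4, takes a point from camera to tool coordinates, whose origin is the TCP and whose axes are the tool frame's). Camera axes: x right, y down, z forward; pixel columns grow to the right and rows downward; lengths in m; the calibration is good to about 2 mm. The wrist camera is an equidistant fisheye: a pixel r from the principal point sees the ray r / f radians off the axis. A picture is of the moment at which its call begins: read the wrist's pose just before it. calibration takes no time and is no camera call.
- finish_job(): hands the job in, once; it reports no verdict.
Trained networks look in the newest picture that a camera, given by its name, has taken for a name from the list of things; names that differ only in an ending like _2 or _b are one class to them, and where a whole thing is asked for, a point or a joint stands for the part that bears it (a point fixed in the world has none). Each returns a list of dicts, best first, with "conf" (0 to 1); they miss things now and then, are a little off and sometimes report something else, mostly with a low value. They report only what shows in the picture. A call takes as long as a camera call. They do not tell look-alikes from the thing itself.
- search_frame(camera, thing): "at" ([x, y, z] in m, in the coordinates of the camera as it stood for that picture, good to about 4 mm: the middle of the surface that is visible of it).
- cut_out(camera, thing): "mask" (400x640 bool, what is visible of it).
- mark_of(camera, thing): "at" ([x, y, z] in m, in the coordinates of the camera as it stood for that picture, good to about 4 mm: a listed point, or the origin of a listed thing).
The state is a dict: "t": time; "q": joint angles; "dq": joint speeds; "effort": joint torques, N m; "tool_pos": TCP position; "tool_rot": TCP orientation; "contact_force": force on the tool from outside, world axes, zero at the start; "wrist_torque": the same for the moment, N m; "opening": finger opening in m.
Only numpy, scipy, OpenCV 4.12 (cv2) and the standard library are available. Lean on these libraries where they do the work, as an engineer would, in place of code of your own. Each camera call takes 0.05 s, during which the arm holds its last target. There are 200 camera calls.

TASK

Pick up the red-handled spring puller from its wooden rest, put its tip down through the spring's end eye, and stretch the spring past the brass anchor post, swinging it sideways so that its hook catches on the post and holds there; never pull the spring with the fingers. Then swing the yellow keeper bar fully shut over the post and lay the puller back in the two notches of its rest. Leave the jar, the chuck key and the battery where they are.

Things in the scene. Friction and masses are not known exactly. Their poses are not given: they have to be found in the camera images.
- carrier: Dark steel base plate, fixed, 240 x 165 x 12 mm, origin on the bench under its middle, z up, x from the spring's pivot pin to the anchor post. In its frame (mm): pivot pin (-75, 0), 62 high; post (80, 0); keeper's stud (80, 50); aluminium idler pulley (-72, 48), 64 across, 66 high. Spring, hook and eye lie level, 40 mm above the bench.
- post_mid (a point): Brass anchor post, upright, 10 mm diameter, top 52 mm above the bench; this point is on its axis at 40 mm, the height of the spring's hook. It is 155 mm from the pivot pin.
- eye (a point): Centre of the round wire eye at the spring's free end, lying flat: 19 mm inside diameter, 5 mm wire, 40 mm above the bench. At rest it is 128 mm from the pivot pin. The puller pulls here. x points along the spring away from the pivot, z up.
- hook_seat (a point): Where the post's axis must end up in the hook; 19.5 mm nearer the pivot than the eye. The level 5 mm wire hook has a 22 mm mouth facing the spring's +y side (x away from pivot, z up), with an end lip 8 mm to that side. To pass the lip, have the seat 3 to 16 mm (best 10) farther from the pivot than the post, swing towards +y till in line with the post, then let back until it seats.
- spring: The whole spring, 21 mm across, steel, origin at the pivot pin 40 mm above the bench, x along the spring, z up. It swings easily and level about the pin, from 0.7 rad short of the post to 0.35 rad past it (positive towards the keeper) and starts short of the post, on the side away from the keeper.
- pivot_mid (a point): Axis of the upright steel pivot pin that holds the spring's fixed end, 40 mm above the bench, level with the spring. The post is 155 mm from it. At rest the eye is 128 mm from it, and can be drawn out to 218 mm; the spring then pulls back with 3 N plus 200 N/m of stretch (12 N when hooked on the post, stretched by 46.5 mm).
- hook: The hook end of the spring (hook and eye, one piece of wire): origin at the end of the coil, x along the spring away from the pivot, z up.
- keeper_knob (a point): Middle of the keeper's upright red knob, 18 mm diameter, 26 mm tall (67 to 93 mm above the bench), this point at 80 mm. The keeper is a flat yellow bar, 6 mm thick, 18 mm wide, 55 mm above the bench, turning about the stud at (80, 50) mm of the carrier; the knob is 40 mm from the stud.
- keeper (a joint): Angle of the keeper bar, rad: 0 = open, it points along -x of the carrier; 1.571 = fully shut against its stop, it points along -y of the carrier and covers the post. Grows counter-clockwise seen from above. It stays where it is left; about 1.5 N at the knob moves it.
- puller_grip (a point): Middle of the puller's red handle, 104 x 20 x 24 mm (x, y, z). x points to the tip: a 6 mm steel rod runs on along the handle's axis to 80 mm from this point, then turns straight down; the down-turned tip is 6 mm thick and ends 34 mm below this point. z up. About 0.15 kg.
- puller: The whole spring puller, same origin and axes as puller_grip.
- rest: Wooden rest of the puller, fixed: board 125 x 85 x 10 mm, origin on the bench under its middle, z up. Two upright saddles, 10 mm thick, 52 mm wide, stand at x = +42 and -42 mm; the handle lies along x in their notches, 32 mm wide, 9 mm deep, seat 40 mm above the bench, so the handle's middle is 52 mm up. The tip points to +x.
- jar: Bystander: glass screw jar with blue cap, 66 mm diameter, 85 mm tall, origin under its middle.
- chuck_key: Bystander: steel T-shaped drill chuck key, about 80 mm long, 18 mm high, origin on the bench under it.
- battery: Bystander: yellow and black tool battery, 78 x 115 x 72 mm, origin under its middle.
Things that resemble listed ones, but are neither listed nor needed, are in the scene too. Of the things that look like the puller, the larger one is meant. What is shaped like the rest but pink is not meant.

How it is judged:
By the outcome, as a careful person would: the job done as asked, in the order asked, and still so for the second after the job is handed in, with the robot touching nothing.
It also fails if it takes over 53 s, if anything falls off the work surface, if the arm or the gripper's body presses on something with over 40 N, if the wrist force passes 120 N, or if a joint passes its speed limit or range.

## Working session

There is one attempt and no reset: what is moved stays moved. The work goes in short steps, Python scripts to look and compute and a tool call to move; the robot and the scene stay as the last step left them, time stands still between calls to the robot, and variables do not carry over. Pictures are saved under pics/ and viewed, about 8 in all and at most 12, crops included, and the job is handed in when it is done.

Besides the shell and the picture viewer there is one more tool, called after "Emit:" as name(argument=value, ...) on one line, values as JSON. arm_command: Moves the arm, as the interface text tells. Its arguments: {"type":"object","properties":{"plan":{"type":"array","items":{"type":"array","items":{"type":"array","items":{"type":"number"}}}},"squeeze":{"type":"number"}},"required":["plan"]}

```bash
mkdir -p pics; cat > h.py <<'E'
import numpy as np, cv2
from scipy.spatial.transform import Rotation as R
from station import ctrl,get_image,calibration,finish_job,search_frame,cut_out,mark_of
np.set_printoptions(precision=4,suppress=True)
def T_tool():
    o=ctrl.get_obs();T=np.eye(4);T[:3,:3]=R.from_rotvec(o["tool_rot"]).as_matrix();T[:3,3]=o["tool_pos"];return T
def c2w(n):
    c=calibration(n)
    return T_tool()@np.array(c["hand_eye"]) if n=="wrist" else np.array(c["cam_to_world"])
def snap(n,f=None):
    M=c2w(n);im=get_image(n)
    if f: cv2.imwrite("pics/"+f,im[:,:,::-1])
    return M,im
def proj(n,M,p):
    c=calibration(n);q=np.linalg.inv(M)@np.append(p,1);
    if n=="wrist":
        r=np.hypot(q[0],q[1]);th=np.arctan2(r,q[2]);return np.array([c["cx"]+c["fx"]*th*q[0]/r,c["cy"]+c["fy"]*th*q[1]/r])
    return np.array([c["cx"]+c["fx"]*q[0]/q[2],c["cy"]+c["fy"]*q[1]/q[2]])
def ray(n,M,uv):
    c=calibration(n);a=(uv[0]-c["cx"])/c["fx"];b=(uv[1]-c["cy"])/c["fy"]
    if n=="wrist":
        th=np.hypot(a,b);d=np.array([np.sin(th)*a/th,np.sin(th)*b/th,np.cos(th)])
    else: d=np.array([a,b,1.])
    return M[:3,3],M[:3,:3]@d
def atz(n,M,uv,z):
    o,d=ray(n,M,uv);return o+d*(z-o[2])/d[2]
def marks(n,M,things,k=3,fn=mark_of):
    for t in things:
        for d in fn(n,t)[:k]:
            p=(M@np.append(d["at"],1))[:3];print(n,t,round(d["conf"],2),p,proj(n,M,p).round())
E
python3 - <<'E'
from h import *
print(ctrl.get_obs())
ims=[]
for n in ["scene","side"]:
    M,im=snap(n,n+"0.png")
    marks(n,M,["carrier","post_mid","eye","keeper_knob","puller_grip","rest","pivot_mid"])
E
```

```text
{'t': 0.0, 'q': array([-1.269 ,  0.0533,  1.6143,  0.    ,  1.476 , -0.119 ]), 'dq': array([-0.0012, -0.0002, -0.0003, -0.0018,  0.0003, -0.002 ]), 'effort': array([ -0.0012, -39.3677, -37.018 ,  -0.0003,   0.0068,   0.    ]), 'tool_pos': array([ 0.2551, -0.5698,  0.2022]), 'tool_rot': array([ 1.9899,  0.4271, -1.9902]), 'contact_force': array([0.9309, 0.5546, 1.1738]), 'wrist_torque': array([ 0.0339,  0.0574, -0.0066]), 'opening': 0.08504595242632679}
scene carrier 0.86 [ 0.6144  0.1141 -0.0009] [371. 219.]
scene post_mid 0.7 [0.6332 0.0319 0.0395] [348. 219.]
scene post_mid 0.43 [0.5032 0.3999 0.0009] [437. 177.]
scene eye 0.44 [0.5988 0.0487 0.0413] [349. 210.]
scene keeper_knob 0.46 [0.6643 0.0777 0.0802] [369. 212.]
scene keeper_knob 0.29 [0.5955 0.0754 0.0422] [357. 207.]
scene keeper_knob 0.18 [ 0.5009 -0.3445 -0.0038] [207. 230.]
scene puller_grip 0.79 [ 0.4985 -0.3458  0.0513] [203. 215.]
scene puller_grip 0.7 [ 0.4991 -0.3438  0.0529] [203. 215.]
scene puller_grip 0.64 [ 0.6161  0.1129 -0.0014] [371. 220.]
scene rest 0.74 [ 0.4982 -0.3461 -0.006 ] [206. 230.]
scene rest 0.68 [ 0.3656 -0.4906  0.0024] [152. 209.]
scene rest 0.32 [0.5935 0.0969 0.0409] [364. 205.]
scene pivot_mid 0.67 [0.5011 0.3997 0.0006] [436. 177.]
side carrier 0.64 [ 0.6155  0.11   -0.0078] [268. 227.]
side post_mid 0.94 [0.6353 0.0346 0.0389] [281. 201.]
side eye 0.63 [0.5977 0.0527 0.0388] [285. 209.]
side keeper_knob 0.61 [0.6613 0.0772 0.0803] [264. 193.]
side puller_grip 0.53 [ 0.5002 -0.3431  0.0492] [388. 165.]
side rest 0.76 [ 0.5022 -0.3456  0.0017] [387. 176.]
side rest 0.7 [ 0.3651 -0.4892 -0.0043] [441. 175.]
side pivot_mid 0.97 [0.6007 0.1806 0.0375] [251. 229.]
```

View pics/scene0.png

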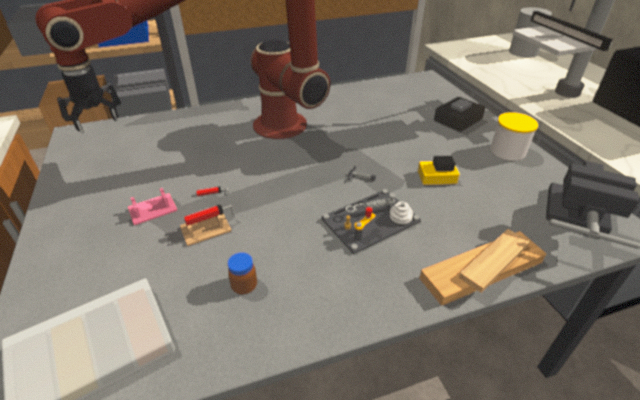

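View pics/side0.png

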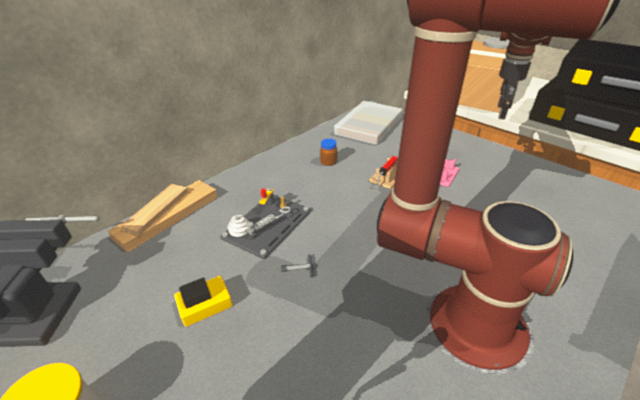

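Scene view: two red-handled tools. The one at (203,215) is larger and lies on the wooden rest (206,230). The other at (208,190) is smaller and lies on the bench near the pink rest (152,209). The larger one on wood is meant. The carrier is at (371,220), with the keeper's red knob at (369,212). I'll confirm from close by with the wrist camera.

```bash
cat >> h.py <<'E'
def delta(p,yaw_y=None):
    """shift in tool axes (mm) to world TCP p, current axes; optional turn (deg, tool frame) to point straight down with tool y at world yaw yaw_y deg"""
    T=T_tool();d=T[:3,:3].T@(np.array(p)-T[:3,3]);r=np.zeros(3)
    if yaw_y is not None:
        c=[]
        for a in (yaw_y,yaw_y+180):
            y=np.array([np.cos(np.radians(a)),np.sin(np.radians(a)),0]);x=np.array([0,0,-1.])
            W=np.c_[x,y,np.cross(x,y)];c.append(R.from_matrix(T[:3,:3].T@W).as_rotvec(degrees=True))
        r=min(c,key=np.linalg.norm);print("alt",max(c,key=np.linalg.norm))
    print("shift mm",d*1000,"turn",r);return d,r
E
python3 - <<'E'
from h import *
print(T_tool())
delta([0.47,-0.36,0.24])
M,im=snap("wrist","w0.png")
marks("wrist",M,["puller_grip","rest","jar"])
M,im=snap("scene"); marks("scene",M,["jar","chuck_key","battery"])
c=calibration("wrist");print(c)
for n in ["scene","side"]:
    M,im=snap(n)
    for m in cut_out(n,"puller")[:3]:
        uv=np.argwhere(m["mask"])[:,::-1];print(n,m["conf"],len(uv),uv.mean(0))
        rgb=im[uv[:,1],uv[:,0]].astype(int);s=uv[(rgb[:,0]>120)&(rgb[:,1]<70)]
        if len(s)>10:
            P=np.array([atz(n,M,u,0.055)[:2] for u in s]);w,v=np.linalg.eigh(np.cov(P.T));print(P.mean(0),np.sqrt(w)*12**.5,np.degrees(np.arctan2(v[1,1],v[0,1])))
E
```

```text
[[ 0.      0.4085 -0.9128  0.2553]
 [-0.0001 -0.9128 -0.4085 -0.5705]
 [-1.      0.0001 -0.      0.2035]
 [ 0.      0.      0.      1.    ]]
shift mm [ -36.5373 -104.4168 -281.9295] turn [0. 0. 0.]
wrist puller_grip 0.59 [ 0.3382 -0.3148  0.0029] [164.  37.]
wrist rest 0.58 [ 0.3621 -0.4872 -0.0025] [293.  62.]
scene jar 0.69 [ 0.7254 -0.2831 -0.0048] [243. 285.]
scene jar 0.66 [0.617  0.1114 0.0011] [371. 219.]
scene chuck_key 0.45 [0.4142 0.1553 0.0033] [357. 176.]
scene battery 0.69 [0.6349 0.033  0.0422] [348. 219.]
scene battery 0.67 [ 0.5033  0.3997 -0.0003] [437. 178.]
{'fx': 309.70691628693146, 'fy': 309.70691628693146, 'cx': 320.0658271423016, 'cy': 202.3456333939405, 'hand_eye': array([[ 0.0002, -0.3137,  0.9495, -0.1704],
       [ 1.    , -0.0009, -0.0005, -0.0003],
       [ 0.001 ,  0.9495,  0.3137, -0.0803],
       [ 0.    ,  0.    ,  0.    ,  1.    ]])}
scene 0.9 385 [203.4494 214.3299]
[ 0.5033 -0.3481] [0.0354 0.0926] 101.46086429512334
scene 0.53 154 [208.0714 190.5714]
[ 0.4021 -0.3209] [0.0221 0.0615] 88.78709790391066
side 0.61 175 [387.8286 165.9486]
[ 0.4988 -0.3523] [0.0251 0.0875] 101.45858548892026
```

Emit:
arm_command(plan=[[[-0.004, -0.0112, -0.035, 0, 0, 0, 0.085], [-0.004, -0.0112, -0.035, 0, 0, 0, 0.085], [-0.004, -0.0112, -0.035, 0, 0, 0, 0.085], [-0.004, -0.0112, -0.035, 0, 0, 0, 0.085], [-0.004, -0.0112, -0.035, 0, 0, 0, 0.085], [-0.004, -0.0112, -0.035, 0, 0, 0, 0.085], [-0.004, -0.0112, -0.035, 0, 0, 0, 0.085], [-0.004, -0.0112, -0.035, 0, 0, 0, 0.085], [-0.004, -0.0112, -0.035, 0, 0, 0, 0.085], [0, 0, 0, -7, 0, 0, 0.085], [0, 0, 0, -7, 0, 0, 0.085], [0, 0, 0, -7, 0, 0, 0.085], [0, 0, 0, -7, 0, 0, 0.085], [0, 0, 0, -7, 0, 0, 0.085], [0, 0, 0, -7, 0, 0, 0.085], [0, 0, 0, -7, 0, 0, 0.085], [0, 0, 0, -7, 0, 0, 0.085], [0, 0, 0, -7, 0, 0, 0.085], [0, 0, 0, -7, 0, 0, 0.085], [0, 0, 0, -7, 0, 0, 0.085]]])

```text
t: 3.07
tool_pos: [0.5146, -0.3383, 0.2415]
tool_rot: [1.051, 1.3, -1.049]
contact_force: [0.8, -1.2, -0.6]
opening: 0.0848
```

```bash
python3 - <<'E'
from h import *
print(T_tool(),ctrl.get_obs()["t"],ctrl.get_obs()["q"])
M,im=snap("wrist","w1.png")
marks("wrist",M,["puller_grip","rest","post_mid","pivot_mid","eye"])
for m in cut_out("wrist","puller")[:2]:
    uv=np.argwhere(m["mask"])[:,::-1];print(m["conf"],len(uv),uv.mean(0))
    rgb=im[uv[:,1],uv[:,0]].astype(int);s=uv[(rgb[:,0]>100)&(rgb[:,1]<70)]
    if len(s)>10:
        P=np.array([atz("wrist",M,u,0.064)[:2] for u in s]);w,v=np.linalg.eigh(np.cov(P.T));print(P.mean(0),np.sqrt(w)*12**.5,np.degrees(np.arctan2(v[1,1],v[0,1])))
        print(cv2.minAreaRect((P*1000).astype(np.float32)))
E
```

```text
[[ 0.0029  0.9772  0.2121  0.5146]
 [-0.0012  0.2121 -0.9772 -0.3383]
 [-1.      0.0026  0.0018  0.2415]
 [ 0.      0.      0.      1.    ]] 3.0667 [-0.7028  0.0091  1.5941  0.0009  1.5353 -0.9166]
wrist puller_grip 0.72 [ 0.3405 -0.3155  0.0033] [200. 124.]
wrist puller_grip 0.6 [ 0.5044 -0.3457  0.0489] [311. 175.]
wrist rest 0.71 [ 0.5045 -0.3496 -0.0003] [311. 170.]
0.81 851 [199.6322 120.4712]
[ 0.3602 -0.3135] [0.0142 0.0572] 87.89040346591852
((360.1492614746094, -314.06597900390625), (57.353702545166016, 14.326704025268555), 87.59510803222656)
0.67 1642 [307.2174 167.2613]
[ 0.5005 -0.3457] [0.0193 0.0902] 100.49927557412148
((501.4707336425781, -347.895751953125), (19.52271270751953, 90.20230102539062), 11.15160083770752)
```

View pics/w1.png

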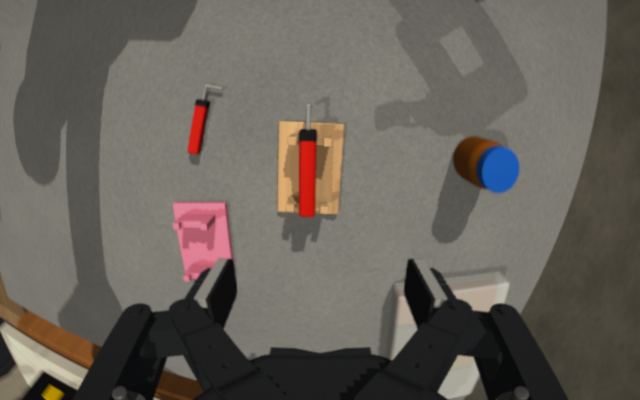

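The wrist view confirms it. The large puller at (308,172) lies on the wooden rest with its tip at (308,105) pointing away towards world +y. The small look-alike is at (198,125), the pink rest at (203,240) and the jar at (487,165). I'm descending onto the large one.

Emit:
arm_command(plan=[[[0.02, -0.0028, 0.0008, 1.2, 0, 0, 0.085], [0.03, -0.0028, 0.0008, 0, 0, 0, 0.085], [0.03, -0.0028, 0.0008, 0, 0, 0, 0.085], [0.03, -0.0028, 0.0008, 0, 0, 0, 0.085], [0.02, -0.0028, 0.0006, 0, 0, 0, 0.085], [0.01, 0, 0, 0, 0, 0, 0.085], [0, 0, 0, 0, 0, 0, 0.085], [0, 0, 0, 0, 0, 0, 0.085]]])

```text
t: 4.08
tool_pos: [0.5043, -0.3471, 0.1006]
tool_rot: [1.079, 1.275, -1.077]
contact_force: [0.1, 0.0, 0.6]
opening: 0.0852
```

```bash
python3 - <<'E'
from h import *
print(T_tool(),ctrl.get_obs()["t"])
M,im=snap("wrist","w2.png")
marks("wrist",M,["puller_grip","rest"])
for m in cut_out("wrist","puller")[:2]:
    uv=np.argwhere(m["mask"])[:,::-1]
    rgb=im[uv[:,1],uv[:,0]].astype(int);s=uv[(rgb[:,0]>100)&(rgb[:,1]<70)]
    if len(s)>10:
        P=np.array([atz("wrist",M,u,0.064)[:2] for u in s]);print(m["conf"],cv2.minAreaRect((P*1000).astype(np.float32)))
delta([0.5015,-0.345,0.033],11)
E
```

```text
[[ 0.0098  0.9847  0.1739  0.5043]
 [-0.0067  0.174  -0.9847 -0.3471]
 [-0.9999  0.0085  0.0083  0.1006]
 [ 0.      0.      0.      1.    ]] 4.0833
wrist puller_grip 0.78 [ 0.5032 -0.3436  0.0492] [320. 207.]
wrist puller_grip 0.55 [ 0.339  -0.3162  0.0037] [153. 135.]
wrist rest 0.95 [ 0.5033 -0.3493  0.0002] [318. 195.]
wrist rest 0.72 [ 0.3612 -0.4891  0.0004] [175. 290.]
0.83 ((369.5287780761719, -310.6448059082031), (53.18745422363281, 13.174042701721191), 87.19732666015625)Traceback (most recent call last):
  File "<stdin>", line 9, in <module>
  File "h.py", line 26, in atz
    o,d=ray(n,M,uv);return o+d*(z-o[2])/d[2]
        ~~~^^^^^^^^
  File "h.py", line 20, in ray
    c=calibration(n);a=(uv[0]-c["cx"])/c["fx"];b=(uv[1]-c["cy"])/c["fy"]
ValueError: time passes only in moves, steps and waits
```

Emit:
arm_command(plan=[[[0.01, -0.001, -0.001, 0, 0.5, -0.5, 0.085], [0.018, 0, 0, 0, 0, 0, 0.085], [0.018, 0, 0, 0, 0, 0, 0.085], [0.012, 0, 0, 0, 0, 0, 0.085], [0.006, 0, 0, 0, 0, 0, 0.085], [0, 0, 0, 0, 0, 0, 0.085], [0, 0, 0, 0, 0, 0, 0.085]]], squeeze=40)

```text
t: 4.87
tool_pos: [0.5093, -0.351, 0.0424]
tool_rot: [1.076, 1.272, -1.077]
contact_force: [-1.5, 0.8, 0.1]
opening: 0.0849
```

```bash
sed -i 's/^def T_tool/_c={}\n_cal=calibration\ndef calibration(n):\n    if n not in _c: _c[n]=_cal(n)\n    return _c[n]\ndef T_tool/' h.py; python3 - <<'E'
from h import *
print(T_tool(),ctrl.get_obs()["t"])
delta([0.503,-0.346,0.033],11)
M,im=snap("wrist","w3.png")
marks("wrist",M,["puller_grip"])
E
```

```text
[[ 0.0108  0.9846  0.1748  0.5093]
 [-0.0099  0.1749 -0.9845 -0.351 ]
 [-0.9999  0.0089  0.0116  0.0424]
 [ 0.      0.      0.      1.    ]] 4.8667
alt [179.0633  -0.792   -1.0491]
shift mm [ 9.3037 -5.3901 -6.0809] turn [-0.9319  0.6714 -0.5068]
wrist puller_grip 0.84 [ 0.339  -0.3146  0.0027] [114. 137.]
wrist puller_grip 0.63 [ 0.5031 -0.3462  0.0518] [312. 239.]
```

View pics/w3.png

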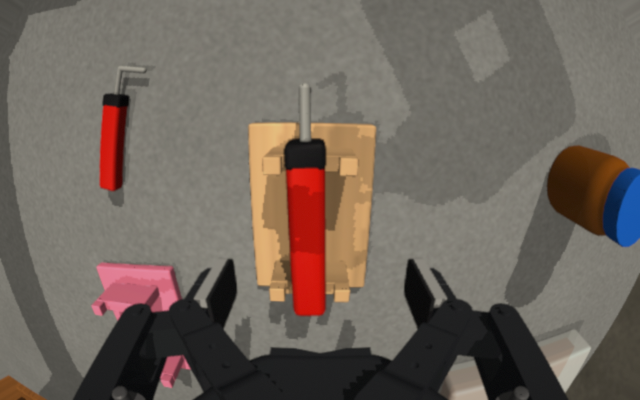

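The handle at column 306 sits left of the finger centre line at about 320. I'll shift by the computed correction and close.

Emit:
arm_command(plan=[[[0.003, -0.0027, -0.003, -0.5, 0.7, -0.5, 0.085], [0.004, -0.0027, -0.003, -0.5, 0, 0, 0.085], [0.0025, 0, 0, 0, 0, 0, 0.05], [0, 0, 0, 0, 0, 0, 0.0], [0, 0, 0, 0, 0, 0, 0.0], [0, 0, 0, 0, 0, 0, 0.0], [0, 0, 0, 0, 0, 0, 0.0], [0, 0, 0, 0, 0, 0, 0.0], [0, 0, 0, 0, 0, 0, 0.0], [0, 0, 0, 0, 0, 0, 0.0]]], squeeze=40)

```text
t: 5.8
tool_pos: [0.505, -0.3486, 0.0422]
tool_rot: [1.063, 1.289, -1.064]
contact_force: [0.7, 0.7, 0.6]
opening: -0.0
```

```bash
python3 - <<'E'
from h import *
o=ctrl.get_obs();print(T_tool(),o["t"],o["opening"],o["contact_force"])
delta([0.503,-0.346,0.033],11)
M,im=snap("wrist","w4.png")
marks("wrist",M,["puller_grip"])
E
```

```text
[[ 0.0039  0.981   0.1939  0.505 ]
 [-0.0041  0.1939 -0.981  -0.3486]
 [-1.      0.003   0.0048  0.0422]
 [ 0.      0.      0.      1.    ]] 5.8 -2.7084945607754317e-07 [0.6585 0.72   0.5562]
alt [-179.8199    0.2698    0.4302]
shift mm [ 9.1528 -1.4936 -2.9525] turn [ 0.1794  0.2742 -0.1719]
wrist puller_grip 0.95 [ 0.3371 -0.3182  0.003 ] [118. 141.]
wrist puller_grip 0.67 [ 0.509  -0.3443  0.0527] [329. 243.]
```

View pics/w4.png

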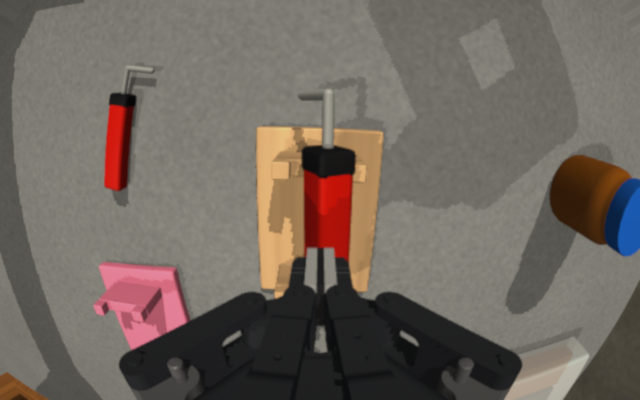

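The fingers closed at too high a level: open pads stand 13 mm back, so they pinched the handle's top edge. The puller has rolled, and its tip now points left at (305,97). I'm lifting clear to see how it lies.

Emit:
arm_command(plan=[[[-0.02, 0, 0, 0, 0, 0, 0.0], [-0.03, 0, 0, 0, 0, 0, 0.0], [-0.03, 0, 0, 0, 0, 0, 0.0], [-0.02, 0, 0, 0, 0, 0, 0.04], [0, 0, 0, 0, 0, 0, 0.085], [0, 0, 0, 0, 0, 0, 0.085]]])

```text
t: 6.4
tool_pos: [0.5021, -0.3461, 0.1391]
tool_rot: [1.064, 1.298, -1.065]
contact_force: [-0.2, -0.4, -0.8]
opening: 0.0356
```

```bash
python3 - <<'E'
from h import *
o=ctrl.get_obs();print(T_tool(),o["t"],o["opening"])
out=[]
Ms={}
for n in ["wrist","scene","side"]:
    M,im=snap(n);u,v=proj(n,M,np.array([0.503,-0.35,0.05])).astype(int);print(u,v)
    marks(n,M,["puller_grip"])
    h=60 if n!="wrist" else 110
    u=min(max(u,h),640-h);v=min(max(v,h),400-h)
    np.save(n+"5.npy",im)
    out.append(cv2.resize(im[v-h:v+h,u-h:u+h],(400 if n=="wrist" else 200,)*2,interpolation=cv2.INTER_CUBIC))
cv2.imwrite("pics/c5.png",np.hstack([out[0],np.vstack(out[1:])])[:,:,::-1])
E
```

```text
[[-0.0026  0.981   0.194   0.5021]
 [ 0.001   0.194  -0.981  -0.3461]
 [-1.     -0.0023 -0.0015  0.1391]
 [ 0.      0.      0.      1.    ]] 6.4 0.03558667120013793
321 201
wrist puller_grip 0.77 [ 0.3362 -0.3156  0.0016] [174. 129.]
201 216
scene puller_grip 0.61 [ 0.5012 -0.3474  0.0486] [202. 216.]
scene puller_grip 0.46 [ 0.3371 -0.3227  0.0078] [207. 191.]
388 163
side puller_grip 0.52 [ 0.5028 -0.344   0.0494] [388. 165.]
side puller_grip 0.23 [0.6335 0.0314 0.0386] [282. 200.]
```

View pics/c5.png

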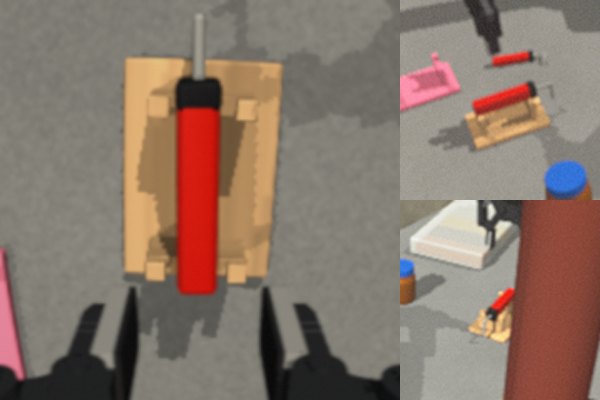

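The puller has rolled back upright and lies in both notches, collar at crop (198,92) and tail at (197,290). I'll regrasp lower.

```bash
python3 - <<'E'
from h import *
M=c2w("wrist")
a=atz("wrist",M,(319.9,134),0.064);b=atz("wrist",M,(319.3,252),0.064);print(a,b,(a+b)/2,np.linalg.norm(a-b),np.degrees(np.arctan2(*(a-b)[[1,0]])))
p=(a+b)/2;p[2]=0.029;delta(p,11)
E
```

```text
[ 0.4892 -0.2894  0.064 ] [ 0.5084 -0.39    0.064 ] [ 0.4988 -0.3397  0.064 ] 0.10235242145550053 100.81678292017374
alt [-179.8187   -0.4313   -0.4216]
shift mm [108.072   -0.6874  -5.4737] turn [ 0.1803 -0.2687  0.2748]
```

Emit:
arm_command(plan=[[[0.02, 0, -0.001, 0, 0, 0, 0.085], [0.03, 0, -0.001, 0, 0, 0, 0.085], [0.025, 0, -0.001, 0, 0, 0, 0.085], [0.02, 0, 0, 0, 0, 0, 0.085], [0.008, 0, 0, 0, 0, 0, 0.085], [0.004, 0, 0, 0, 0, 0, 0.085]]])

```text
t: 7.2
tool_pos: [0.4995, -0.3416, 0.0239]
tool_rot: [1.065, 1.303, -1.066]
contact_force: [0.9, 0.3, 0.7]
opening: 0.0849
```

```bash
python3 - <<'E'
from h import *
o=ctrl.get_obs();print(o["tool_pos"],o["t"],o["opening"],o["contact_force"])
delta([0.500,-0.342,0.029],11)
M,im=snap("wrist");marks("wrist",M,["puller_grip"])
E
```

```text
[ 0.4995 -0.3416  0.0239] 7.2 0.08492826442272483 [0.9358 0.3192 0.6731]
alt [-179.8235   -0.49     -0.5013]
shift mm [-5.1285  0.3423  0.4392] turn [ 0.1751 -0.3194  0.3122]
wrist puller_grip 0.88 [ 0.3386 -0.3187  0.0035] [112. 156.]
wrist puller_grip 0.57 [ 0.5025 -0.345   0.0502] [325. 268.]
```

Emit:
arm_command(plan=[[[-0.003, 0.001, 0, 0, -0.3, 0.3, 0.0], [0, 0, 0, 0, 0, 0, 0.0], [0, 0, 0, 0, 0, 0, 0.0], [0, 0, 0, 0, 0, 0, 0.0], [0, 0, 0, 0, 0, 0, 0.0], [0, 0, 0, 0, 0, 0, 0.0], [0, 0, 0, 0, 0, 0, 0.0], [0, 0, 0, 0, 0, 0, 0.0], [0, 0, 0, 0, 0, 0, 0.0], [0, 0, 0, 0, 0, 0, 0.0]]], squeeze=100)

```text
t: 8.13
tool_pos: [0.5099, -0.3488, 0.0449]
tool_rot: [1.061, 1.268, -1.06]
contact_force: [0.3, -0.5, -0.4]
opening: -0.0
```

Emit:
arm_command(plan=[[[-0.02, 0, 0, 0, 0, 0, 0.0], [-0.03, 0, 0, 0, 0, 0, 0.0], [-0.03, 0, 0, 0, 0, 0, 0.0], [-0.01, 0, 0, 0, 0, 0, 0.0]]])

```text
t: 8.47
tool_pos: [0.5044, -0.3443, 0.1301]
tool_rot: [1.063, 1.282, -1.062]
contact_force: [1.3, -1.2, 0.5]
opening: -0.0006
```

Emit:
arm_command(plan=[[[0, 0, 0, 0, 0, 0, 0.0], [0, 0, 0, 0, 0, 0, 0.0], [0, 0, 0, 0, 0, 0, 0.0], [0, 0, 0, 0, 0, 0, 0.0]]])

```text
t: 8.8
tool_pos: [0.5043, -0.3443, 0.1288]
tool_rot: [1.063, 1.281, -1.062]
contact_force: [-0.7, 0.3, -0.1]
opening: -0.0002
```

Emit:
arm_command(plan=[[[0, 0, 0, 0, 0, 0, 0.085], [0, 0, 0, 0, 0, 0, 0.085], [0, 0, 0, 0, 0, 0, 0.085], [0, 0, 0, 0, 0, 0, 0.085]]])

```text
t: 9.13
tool_pos: [0.5019, -0.3422, 0.1225]
tool_rot: [1.065, 1.291, -1.063]
contact_force: [0.0, -0.2, -0.1]
opening: 0.0483
```

```bash
python3 - <<'E'
from h import *
o=ctrl.get_obs();print(o["tool_pos"],o["t"],o["opening"],o["q"])
for i in range(4):
    o=ctrl.get_obs();print(o["tool_pos"],o["tool_rot"],o["t"])
M,im=snap("wrist","w6.png");marks("wrist",M,["puller_grip"])
o=ctrl.get_obs();print(o["tool_pos"],o["t"],o["opening"],o["q"])
for m in cut_out("wrist","puller")[:2]:
    uv=np.argwhere(m["mask"])[:,::-1];print(m["conf"],uv.min(0),uv.max(0),cv2.minAreaRect(uv.astype(np.float32)))
E
```

```text
[ 0.5019 -0.3422  0.1225] 9.1333 0.04828384757445359 [-0.7215  0.0707  1.7321  0.0012  1.3349 -0.9164]
[ 0.5019 -0.3422  0.1225] [ 1.0649  1.2909 -1.0632] 9.1333
[ 0.5019 -0.3422  0.1225] [ 1.0649  1.2909 -1.0632] 9.1333
[ 0.5019 -0.3422  0.1225] [ 1.0649  1.2909 -1.0632] 9.1333
[ 0.5019 -0.3422  0.1225] [ 1.0649  1.2909 -1.0632] 9.1333
wrist puller_grip 0.71 [ 0.3377 -0.3154  0.0018] [167. 134.]
wrist puller_grip 0.6 [ 0.5013 -0.3463  0.0505] [319. 208.]
wrist puller_grip 0.17 [ 0.7288 -0.2766 -0.0003] [527. 171.]
[ 0.5019 -0.3423  0.1228] 9.2333 0.06238882473460911 [-0.7216  0.0704  1.732   0.0012  1.3349 -0.9164]
0.98 [154  79] [196 174] ((169.1715087890625, 124.96306610107422), (28.94365119934082, 98.2206039428711), 16.03234100341797)
0.73 [306 103] [333 266] ((319.5, 184.5), (163.0, 27.0), 90.0)
```

Finger motion itself pushes the arm: closing raised it by about 20 mm, because each row restarts from the measured pose. I'll pre-close to 36 mm in the air, then descend and close only the last bit.

Emit:
arm_command(plan=[[[0, 0, 0, 0, 0, 0, 0.038], [0, 0, 0, 0, 0, 0, 0.038], [0, 0, 0, 0, 0, 0, 0.038], [0, 0, 0, 0, 0, 0, 0.038], [0, 0, 0, 0, 0, 0, 0.038]]], squeeze=60)

```text
t: 9.7
tool_pos: [0.5026, -0.3428, 0.124]
tool_rot: [1.065, 1.288, -1.063]
contact_force: [0.4, 0.0, -0.5]
opening: 0.0381
```

```bash
python3 - <<'E'
from h import *
o=ctrl.get_obs();print(o["tool_pos"],o["t"],o["opening"])
M,im=snap("wrist");b=None
for m in cut_out("wrist","puller")[:2]:
    uv=np.argwhere(m["mask"])[:,::-1]
    rgb=im[uv[:,1],uv[:,0]].astype(int);s=uv[(rgb[:,0]>100)&(rgb[:,1]<70)]
    P=np.array([atz("wrist",M,u,0.064)[:2] for u in s]);print(m["conf"],cv2.minAreaRect((P*1000).astype(np.float32)))
delta([0.5,-0.343,0.027],11)
E
```

```text
[ 0.5026 -0.3428  0.124 ] 9.7 0.0380671885684476
0.79 ((501.951904296875, -347.76165771484375), (19.718114852905273, 90.47982025146484), 10.22297191619873)
0.62 ((366.5898132324219, -311.0811462402344), (54.6785774230957, 13.444055557250977), 87.31051635742188)
alt [-179.8524    0.4389    0.3919]
shift mm [96.9916 -3.0304 -0.7423] turn [ 0.1466  0.2497 -0.2796]
```

Emit:
arm_command(plan=[[[0.015, -0.0015, 0, 0, 0.25, -0.3, 0.038], [0.025, -0.001, 0, 0, 0, 0, 0.038], [0.025, 0, 0, 0, 0, 0, 0.038], [0.018, 0, 0, 0, 0, 0, 0.038], [0.008, 0, 0, 0, 0, 0, 0.038], [0.003, 0, 0, 0, 0, 0, 0.038]]])

```text
t: 10.3
tool_pos: [0.5008, -0.3445, 0.0251]
tool_rot: [1.063, 1.292, -1.065]
contact_force: [-0.1, 0.3, 0.9]
opening: 0.0377
```

```bash
python3 - <<'E'
from h import *
o=ctrl.get_obs();print(o["tool_pos"],o["t"],o["opening"],o["contact_force"])
delta([0.5005,-0.343,0.028],11)
M,im=snap("wrist");marks("wrist",M,["puller_grip"])
cv2.imwrite("pics/w7.png",im[100:400,160:480,::-1])
E
```

```text
[ 0.5008 -0.3445  0.0251] 10.3 0.037709022266317595 [-0.1475  0.2631  0.9484]
alt [-179.8513    0.0943    0.2412]
shift mm [-2.9187  0.0392 -1.476 ] turn [ 0.1485  0.1537 -0.0601]
wrist puller_grip 0.92 [ 0.5033 -0.344   0.0505] [326. 261.]
wrist puller_grip 0.57 [ 0.3379 -0.3148  0.0007] [112. 146.]
```

View pics/w7.png

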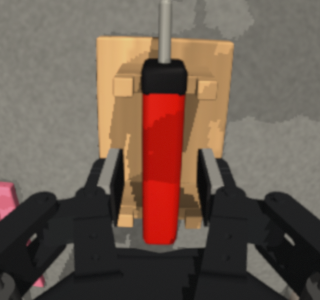

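The handle (crop column 163) is centred between the fingers (columns 120 and 205), and the pads are at its level. I'm closing.

Emit:
arm_command(plan=[[[0, 0, -0.001, 0, 0, 0, 0.0], [0, 0, 0, 0, 0, 0, 0.0], [0, 0, 0, 0, 0, 0, 0.0], [0, 0, 0, 0, 0, 0, 0.0], [0, 0, 0, 0, 0, 0, 0.0]]], squeeze=60)

```text
t: 10.82
tool_pos: [0.503, -0.3454, 0.0303]
tool_rot: [1.062, 1.285, -1.064]
contact_force: [-1.3, -0.1, -2.0]
opening: 0.0184
```

Emit:
arm_command(plan=[[[-0.01, 0, 0, 0, 0, 0, 0.0], [-0.02, 0, 0, 0, 0, 0, 0.0], [-0.025, 0, 0, 0, 0, 0, 0.0], [-0.025, 0, 0, 0, 0, 0, 0.0], [-0.02, 0, 0, 0, 0, 0, 0.0], [-0.01, 0.006, -0.01, 0, 0, 0, 0.0], [0, 0.012, -0.02, 0, 0, 0, 0.0], [0, 0.015, -0.026, 0, 0, 0, 0.0], [0, 0.015, -0.026, 0, 0, 0, 0.0], [0, 0.015, -0.026, 0, 0, 0, 0.0], [0, 0.015, -0.026, 0, 0, 0, 0.0], [0, 0.015, -0.026, 0, 0, 0, 0.0], [0, 0.015, -0.026, 0, 0, 0, 0.0], [0, 0.015, -0.026, 0, 0, 0, 0.0], [0, 0.015, -0.026, 0, 0, 0, 0.0], [0, 0.013, -0.02, 0, 0, 0, 0.0], [0, 0.008, -0.01, 0, 0, 0, 0.0], [0, 0.004, -0.004, 0, 0, 0, 0.0], [0, 0, 0, 0, 0, 0, 0.0]]], squeeze=120)

```text
t: 12.4
tool_pos: [0.6135, -0.022, 0.1528]
tool_rot: [1.066, 1.281, -1.059]
contact_force: [0.1, -0.9, -1.4]
opening: 0.0161
```

```bash
python3 - <<'E'
from h import *
o=ctrl.get_obs();print(T_tool(),o["t"],o["opening"],o["contact_force"])
M,im=snap("wrist","w8.png")
marks("wrist",M,["puller_grip","eye","pivot_mid","post_mid","keeper_knob","carrier"],2)
delta([0.613,-0.0275,0.13],11)
E
```

```text
[[ 0.0127  0.9811  0.1932  0.6135]
 [-0.0052  0.1933 -0.9811 -0.022 ]
 [-0.9999  0.0115  0.0075  0.1528]
 [ 0.      0.      0.      1.    ]] 12.4 0.016124789275174477 [ 0.1266 -0.918  -1.4367]
wrist puller_grip 0.95 [ 0.3382 -0.3166  0.0048] [118. 326.]
wrist puller_grip 0.9 [ 0.6152 -0.0236  0.1738] [324. 260.]
wrist post_mid 0.7 [0.6308 0.0324 0.0418] [349. 137.]
wrist keeper_knob 0.76 [0.6642 0.0755 0.0804] [406.  99.]
wrist keeper_knob 0.49 [0.5983 0.0712 0.0389] [323.  88.]
wrist carrier 0.83 [ 0.6157  0.1113 -0.0006] [346.  56.]
wrist carrier 0.5 [ 0.6175 -0.0235  0.1746] [328. 262.]
alt [179.9203  -1.0272  -0.7286]
shift mm [22.8046 -0.886   2.3298] turn [-0.0752  0.4641 -0.6542]
```

View pics/w8.png

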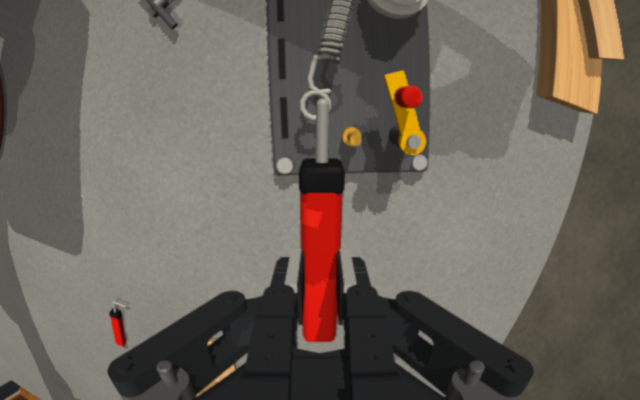

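The wrist view shows the spring's eye ring at (316,103) and the post at (351,135). The stud is at (414,142), the knob at (409,97), and the puller's rod end at about (321,101).

```bash
python3 - <<'E'
from h import *
M=c2w("wrist")
for nm,uv,z in [("eye",(316,103),.0425),("posttop",(351,132),.052),("stud",(414,142),.061),("knobtop",(409,96),.093),("rodend",(321,100),.175),("collar",(321,170),.187),("tail",(319,338),.187)]:
    print(nm,atz("wrist",M,uv,z))
for n in ["scene","side"]:
    MM,im=snap(n);marks(n,MM,["pivot_mid","eye","post_mid","puller_grip"],1)
E
```

```text
eye [0.5952 0.0536 0.0425]
posttop [0.6299 0.0346 0.052 ]
stud [0.6852 0.0388 0.061 ]
knobtop [0.6621 0.0743 0.093 ]
rodend [0.5974 0.0562 0.175 ]
collar [0.6031 0.0256 0.187 ]
tail [ 0.6208 -0.0722  0.187 ]
scene pivot_mid 0.79 [0.5991 0.1779 0.042 ] [390. 200.]
scene eye 0.67 [0.5962 0.049  0.0425] [348. 209.]
scene post_mid 0.95 [0.6366 0.0316 0.0399] [348. 220.]
scene puller_grip 0.71 [ 0.6124 -0.0258  0.1733] [326. 181.]
side pivot_mid 0.86 [0.5982 0.1821 0.041 ] [251. 229.]
side eye 0.45 [ 0.4097  0.1593 -0.0024] [303. 270.]
side post_mid 0.94 [0.6343 0.033  0.0392] [282. 200.]
side puller_grip 0.65 [ 0.3415 -0.3212  0.0067] [423. 196.]
```

Emit:
arm_command(plan=[[[0.01, -0.0007, 0.0005, 0, 0.45, -0.6, 0.0], [0.02, -0.0007, 0.0005, 0, 0, 0, 0.0], [0.02, -0.0006, 0.0005, 0, 0, 0, 0.0], [0.015, 0, 0, 0, 0, 0, 0.0], [0.008, 0, 0, 0, 0, 0, 0.0], [0.003, 0, 0, 0, 0, 0, 0.0], [0, 0, 0, 0, 0, 0, 0.0]]])

```text
t: 13.83
tool_pos: [0.6125, -0.0261, 0.0721]
tool_rot: [1.067, 1.295, -1.066]
contact_force: [0.5, 0.2, -2.4]
opening: 0.0157
```

```bash
python3 - <<'E'
from h import *
o=ctrl.get_obs();print(T_tool(),o["t"],o["opening"],o["contact_force"])
M,im=snap("wrist","w9.png")
marks("wrist",M,["puller_grip","eye","post_mid"],2)
c=im[40:200,220:440];cv2.imwrite("pics/w9c.png",cv2.resize(c,None,fx=3,fy=3,interpolation=cv2.INTER_CUBIC)[:,:,::-1])
E
```

```text
[[-0.      0.9815  0.1914  0.6125]
 [ 0.0011  0.1914 -0.9815 -0.0261]
 [-1.      0.0002 -0.0011  0.0721]
 [ 0.      0.      0.      1.    ]] 13.8333 0.01573800311476389 [ 0.485   0.1615 -2.3893]
wrist puller_grip 0.64 [ 0.3359 -0.3182  0.0031] [ 95. 357.]
wrist puller_grip 0.56 [ 0.6153 -0.0278  0.0949] [325. 262.]
wrist eye 0.67 [0.5961 0.0583 0.0333] [321.  96.]
wrist post_mid 0.9 [0.6346 0.0314 0.0387] [370. 147.]
```

View pics/w9c.png

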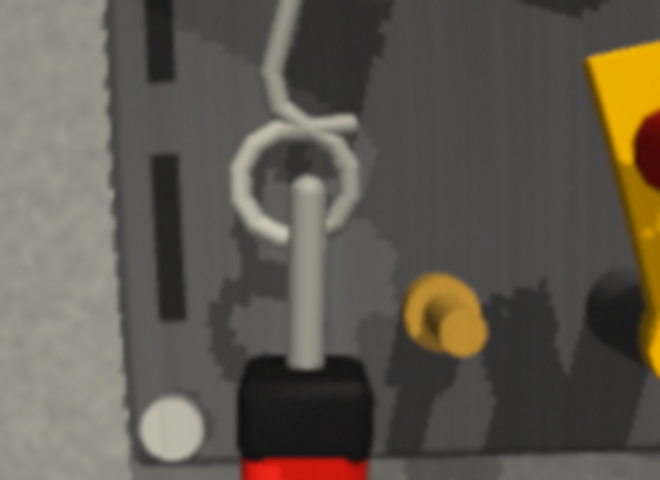

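The enlarged view shows the eye ring centred at crop (296,180), with the puller's rod end at (307,185) just over it. The post is at (455,320).

```bash
python3 - <<'E'
from h import *
M=c2w("wrist")
print("cam",M[:3,3])
for nm,uv,z in [("eye",(318.7,100),.0425),("rodtip",(322.3,104.5),.096),("posttop",(220+462/3,40+330/3),.052),("postlow",(220+437/3,40+305/3),.012)]:
    print(nm,atz("wrist",M,uv,z))
E
```

```text
cam [0.5978 0.0528 0.2451]
eye [0.5972 0.0551 0.0425]
rodtip [0.5994 0.0527 0.096 ]
posttop [0.6376 0.0312 0.052 ]
postlow [0.638  0.0316 0.012 ]
```

Emit:
arm_command(plan=[[[0.003, -0.0008, -0.0012, 0, 0, 0, 0.0], [0.007, -0.0008, -0.0011, 0, 0, 0, 0.0], [0.009, 0, 0, 0, 0, 0, 0.0], [0.008, 0, 0, 0, 0, 0, 0.0], [0.004, 0, 0, 0, 0, 0, 0.0], [0.001, 0, 0, 0, 0, 0, 0.0], [0, 0, 0, 0, 0, 0, 0.0]]])

```text
t: 14.62
tool_pos: [0.6142, -0.0243, 0.0425]
tool_rot: [1.069, 1.286, -1.06]
contact_force: [-1.7, -0.1, -2.1]
opening: 0.0158
```

```bash
python3 - <<'E'
from h import *
o=ctrl.get_obs();print(T_tool(),o["t"],o["opening"],o["contact_force"])
M,im=snap("wrist","w10.png")
marks("wrist",M,["puller_grip","eye","post_mid","hook_seat"],2)
c=im[40:200,220:440];cv2.imwrite("pics/w10c.png",cv2.resize(c,None,fx=3,fy=3,interpolation=cv2.INTER_CUBIC)[:,:,::-1])
E
```

```text
[[ 0.0097  0.9814  0.1917  0.6142]
 [-0.0005  0.1917 -0.9814 -0.0243]
 [-1.      0.0094  0.0023  0.0425]
 [ 0.      0.      0.      1.    ]] 14.6167 0.015811214263133824 [-1.6991 -0.104  -2.0619]
wrist puller_grip 0.94 [ 0.3366 -0.3169  0.001 ] [ 84. 370.]
wrist puller_grip 0.9 [ 0.6166 -0.0253  0.0632] [325. 259.]
wrist eye 0.65 [0.594  0.0524 0.0332] [311. 106.]
wrist post_mid 0.73 [0.6345 0.032  0.0357] [373. 155.]
wrist post_mid 0.54 [ 0.6167 -0.0243  0.0671] [326. 261.]
wrist hook_seat 0.85 [0.5974 0.0712 0.0419] [324.  74.]
```

View pics/w10c.png

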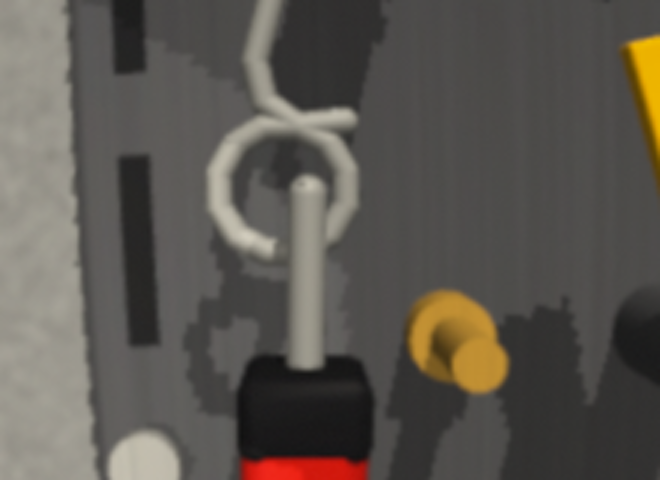

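The tip stands inside the ring: ring centre crop (283,187), rod end (306,185). No extra load shows. I'm pulling a short way first, then checking.

Emit:
arm_command(plan=[[[0, -0.0015, 0.003, 0, 0, 0, 0.0], [0, -0.002, 0.006, 0, 0.1, -0.4, 0.0], [0, -0.002, 0.008, 0, 0, 0, 0.0], [0, -0.001, 0.006, 0, 0, 0, 0.0], [0, -0.001, 0.003, 0, 0, 0, 0.0]]])

```text
t: 15.28
tool_pos: [0.6125, -0.049, 0.0441]
tool_rot: [1.075, 1.297, -1.059]
contact_force: [0.7, 6.4, -1.8]
opening: 0.0157
```

```bash
cat >> h.py <<'E'
def stat():
    o=ctrl.get_obs();T=T_tool();tip=T[:3,3]+T[:3,:3]@np.array([-0.0217,0.0022,-0.08]);tip[2]=0
    P=np.array([.599,.183]);X=np.array([.2375,-.9714]);Y=np.array([.9714,.2375]);d=tip[:2]-P
    print("t",o["t"],"TCP",o["tool_pos"],"xaxis",T[:3,0],"yyaw",np.degrees(np.arctan2(T[1,1],T[0,1])),"F",o["contact_force"],"open",o["opening"])
    print("tip",tip[:2],"radius",np.linalg.norm(d)*1e3,"along/lateral mm",d@X*1e3,d@Y*1e3)
E
python3 - <<'E'
from h import *
stat()
M,im=snap("wrist");marks("wrist",M,["puller_grip","eye","hook_seat","post_mid"],1)
M,im=snap("scene");marks("scene",M,["eye"],1)
E
```

```text
t 15.2833 TCP [ 0.6125 -0.049   0.0441] xaxis [ 0.0043  0.009  -1.    ] yyaw 11.026867171755672 F [ 0.7312  6.4493 -1.8053] open 0.0157383274050305
tip [0.5992 0.0298] radius 153.20778856870723 along/lateral mm 148.8810832824874 -36.16099820295037
wrist puller_grip 0.9 [ 0.6142 -0.0491  0.0666] [324. 259.]
wrist eye 0.9 [0.5969 0.0379 0.035 ] [323.  91.]
wrist hook_seat 0.83 [0.5982 0.0556 0.04  ] [331.  61.]
wrist post_mid 0.81 [0.634  0.0326 0.0405] [386. 113.]
scene eye 0.63 [0.5971 0.0335 0.0419] [343. 210.]
```

Emit:
arm_command(plan=[[[0.0005, -0.001, 0.004, 0, 0, 0, 0.0], [0.0005, -0.0015, 0.008, 0, 0.2, 0, 0.0], [0.0005, -0.0015, 0.009, 0, 0.2, 0, 0.0], [0.0005, -0.0015, 0.008, 0, 0, 0, 0.0], [0, -0.001, 0.005, 0, 0, 0, 0.0], [0, 0, 0.002, 0, 0, 0, 0.0]]])

```text
t: 16.13
tool_pos: [0.6104, -0.0735, 0.0386]
tool_rot: [1.106, 1.326, -1.045]
contact_force: [-0.0, 11.2, -2.2]
opening: 0.016
```

```bash
python3 - <<'E'
from h import *
stat()
M,im=snap("wrist");marks("wrist",M,["puller_grip","eye","hook_seat","post_mid"],1)
stat()
E
```

```text
t 16.1333 TCP [ 0.6104 -0.0735  0.0386] xaxis [-0.0026  0.0492 -0.9988] yyaw 10.733769499165971 F [-0.0038 11.1814 -2.2353] open 0.01598023286620846
tip [0.5977 0.0044] radius 178.64789320362243 along/lateral mm 173.23249546891253 -43.661710039170984
wrist puller_grip 0.95 [ 0.6153 -0.0764  0.0605] [329. 262.]
wrist eye 0.9 [0.5929 0.0121 0.0348] [318.  93.]
wrist hook_seat 0.8 [0.5953 0.0319 0.0388] [329.  59.]
wrist post_mid 0.82 [0.6308 0.0336 0.0408] [393.  69.]
t 16.3833 TCP [ 0.6104 -0.0729  0.0387] xaxis [-0.0026  0.0491 -0.9988] yyaw 10.772854316396039 F [ 0.5968 11.154  -2.1729] open 0.01630967469672973
tip [0.5977 0.005 ] radius 178.03370530375423 along/lateral mm 172.63002696660092 -43.53896385836572
```

Emit:
arm_command(plan=[[[-0.0005, -0.0005, 0.004, 0, -0.9, 0, 0.0], [-0.0005, -0.0005, 0.005, 0, -0.9, 0, 0.0], [-0.0005, -0.0005, 0.005, 0, -0.9, 0, 0.0], [-0.0005, 0, 0.004, 0, -0.9, 0, 0.0], [-0.0005, 0, 0.002, 0, -0.7, 0, 0.0]]])

```text
t: 16.8
tool_pos: [0.6111, -0.0784, 0.0394]
tool_rot: [1.086, 1.29, -1.065]
contact_force: [0.2, 12.0, -1.3]
opening: 0.0157
```

```bash
python3 - <<'E'
from h import *
stat()
M,im=snap("wrist");marks("wrist",M,["puller_grip","eye","hook_seat","post_mid"],1)
stat()
E
```

```text
t 16.8 TCP [ 0.6111 -0.0784  0.0394] xaxis [ 0.0073  0.0103 -0.9999] yyaw 10.358635455253149 F [ 0.185  12.0447 -1.2905] open 0.01569223350362637
tip [0.5987 0.0005] radius 182.51568693635616 along/lateral mm 177.22737652437667 -43.6261328915962
wrist puller_grip 0.79 [ 0.6136 -0.0803  0.0612] [325. 261.]
wrist hook_seat 0.73 [0.5972 0.0283 0.042 ] [331.  55.]
wrist post_mid 0.77 [0.6318 0.0301 0.0382] [393.  66.]
t 17.05 TCP [ 0.6111 -0.0782  0.0394] xaxis [ 0.0074  0.0106 -0.9999] yyaw 10.378955533249574 F [ 0.0772 12.3091  0.4376] open 0.015761527459328305
tip [0.5987 0.0007] radius 182.30981832745127 along/lateral mm 177.02503873042988 -43.5868120616475
```

Emit:
arm_command(plan=[[[0, -0.0005, 0.004, 0, -0.5, 0, 0.0], [0, -0.0005, 0.005, 0, -0.5, 0, 0.0], [0, -0.0005, 0.005, 0, -0.5, 0, 0.0], [0, 0, 0.005, 0, -0.5, 0, 0.0], [0, 0, 0.004, 0, -0.4, 0, 0.0]]])

```text
t: 17.47
tool_pos: [0.6128, -0.0842, 0.0391]
tool_rot: [1.091, 1.283, -1.067]
contact_force: [-0.7, 14.1, 0.2]
opening: 0.0158
```

```bash
python3 - <<'E'
from h import *
stat()
M,im=snap("wrist");marks("wrist",M,["puller_grip","eye","hook_seat","post_mid"],1)
stat()
E
```

```text
t 17.4667 TCP [ 0.6128 -0.0842  0.0391] xaxis [ 0.012   0.009  -0.9999] yyaw 10.002719373890413 F [-0.688  14.0827  0.1582] open 0.015779713716660294
tip [ 0.6008 -0.0053] radius 188.27600614458484 along/lateral mm 183.30939683557435 -42.969497484737694
wrist puller_grip 0.88 [ 0.615  -0.0869  0.0627] [324. 264.]
wrist hook_seat 0.81 [0.6003 0.0209 0.0409] [332.  58.]
wrist post_mid 0.65 [0.6341 0.0294 0.0407] [395.  57.]
t 17.7167 TCP [ 0.6128 -0.0841  0.0391] xaxis [ 0.0121  0.0091 -0.9999] yyaw 10.00113006471438 F [-0.0049 12.7543  0.8525] open 0.01572440041318189
tip [ 0.6008 -0.0052] radius 188.17177026328437 along/lateral mm 183.2190615763835 -42.89811000102246
```

Emit:
arm_command(plan=[[[0, 0.003, 0.004, 0, -0.4, 0, 0.0], [0, 0.005, 0.004, 0, -0.4, 0, 0.0], [0, 0.006, 0.0035, -0.3, -0.4, 0, 0.0], [0, 0.005, 0.003, -0.3, -0.4, 0, 0.0], [0, 0.003, 0.003, 0, -0.4, 0, 0.0]]])

```text
t: 18.13
tool_pos: [0.6348, -0.0797, 0.0382]
tool_rot: [1.092, 1.292, -1.061]
contact_force: [-1.5, 12.6, 1.0]
opening: 0.016
```

```bash
python3 - <<'E'
from h import *
stat()
M,im=snap("wrist");marks("wrist",M,["puller_grip","eye","hook_seat","post_mid"],1)
stat()
E
```

```text
t 18.1333 TCP [ 0.6348 -0.0797  0.0382] xaxis [ 0.0095  0.0161 -0.9998] yyaw 10.305804131978697 F [-1.5042 12.5572  0.9898] open 0.015988451592236125
tip [ 0.6224 -0.0009] radius 185.39924601280492 along/lateral mm 184.21960662142152 -20.900936002971008
wrist puller_grip 0.79 [ 0.3395 -0.3171  0.0015] [ 63. 346.]
wrist eye 0.64 [0.6186 0.0072 0.0353] [320.  90.]
wrist hook_seat 0.89 [0.6171 0.0259 0.04  ] [323.  56.]
wrist post_mid 0.94 [0.6306 0.03   0.037 ] [349.  55.]
t 18.3833 TCP [ 0.6345 -0.0797  0.0381] xaxis [ 0.0093  0.016  -0.9998] yyaw 10.301534270005076 F [-0.6977 12.6335  0.8905] open 0.016006796173107737
tip [ 0.6221 -0.0009] radius 185.3678973729293 along/lateral mm 184.1546129181604 -21.193579298090405
```

Emit:
arm_command(plan=[[[0, 0, 0.004, 0, -0.5, 0, 0.0], [0, 0, 0.005, 0, -0.5, 0, 0.0], [0, 0, 0.005, 0, -0.5, 0, 0.0], [0, 0, 0.005, 0, -0.5, 0, 0.0], [0, 0, 0.005, 0, -0.5, 0, 0.0], [0, 0, 0.004, 0, -0.5, 0, 0.0]]])

```text
t: 18.88
tool_pos: [0.6348, -0.0851, 0.0367]
tool_rot: [1.092, 1.293, -1.068]
contact_force: [-1.2, 12.9, 0.6]
opening: 0.0159
```

```bash
python3 - <<'E'
from h import *
stat()
M,im=snap("wrist");marks("wrist",M,["puller_grip","eye","hook_seat","post_mid"],1)
stat()
E
```

```text
t 18.8833 TCP [ 0.6348 -0.0851  0.0367] xaxis [ 0.0051  0.0149 -0.9999] yyaw 10.048818791080148 F [-1.2001 12.8898  0.5606] open 0.015937874670015128
tip [ 0.6229 -0.0063] radius 190.79333577143467 along/lateral mm 189.5552956593002 -21.720224609208298
wrist puller_grip 0.9 [ 0.6355 -0.0836  0.0595] [323. 256.]
wrist eye 0.93 [0.6168 0.0032 0.0332] [316.  87.]
wrist hook_seat 0.66 [0.6188 0.0206 0.0385] [326.  56.]
wrist post_mid 0.63 [0.6327 0.0324 0.0437] [356.  39.]
t 19.1333 TCP [ 0.6349 -0.085   0.0367] xaxis [ 0.0052  0.0149 -0.9999] yyaw 10.055206699086044 F [-1.8594 12.7591  1.7233] open 0.015800291667646318
tip [ 0.6229 -0.0061] radius 190.654862873186 along/lateral mm 189.4215496023671 -21.6710244202056
```

```bash
python3 - <<'E'
from h import *
M,im=snap("wrist","w11.png")
P=np.array([.599,.183])
for m in cut_out("wrist","hook")[:1]:
    uv=np.argwhere(m["mask"])[:,::-1];Q=np.array([atz("wrist",M,u,0.0425)[:2] for u in uv])
    r=np.linalg.norm(Q-P,axis=1);i=r.argmax();print(m["conf"],len(uv),uv.min(0),uv.max(0),"rmax",r.max(),Q[i],uv[i],np.percentile(r,[50,90,98]))
hsv=cv2.cvtColor(im,cv2.COLOR_RGB2HSV)
b=cv2.inRange(hsv,(12,120,90),(22,255,255));b[:, :250]=0;b[:,450:]=0;b[150:]=0
uv=np.argwhere(b)[:,::-1];print(len(uv),uv.min(0),uv.max(0),np.median(uv,0))
n,l,s,c=cv2.connectedComponentsWithStats(b)
for k in range(1,n):
    if s[k,4]>15: print(s[k],c[k],atz("wrist",M,c[k],.05))
E
```

```text
0.58 2370 [292   0] [345 113] rmax 0.19510784132219833 [ 0.6171 -0.0113] [312 113] [0.1681 0.1889 0.1929]
1323 [340   0] [449  63] [369.  39.]
[431   0  19  58 604] [443.0199  22.101 ] [0.6763 0.0531 0.05  ]
[340  29  33  35 719] [357.4882  46.089 ] [0.6336 0.0273 0.05  ]
```

Emit:
arm_command(plan=[[[-0.0004, 0.003, 0.0045, 0, -0.5, 0, 0.0], [-0.0004, 0.004, 0.0045, 0, -0.5, 0, 0.0], [-0.0004, 0.004, 0.0045, 0, -0.5, 0, 0.0], [-0.0004, 0.004, 0.004, 0, -0.5, 0, 0.0], [-0.0004, 0.004, 0.004, 0, -0.5, 0, 0.0], [-0.0004, 0.003, 0.0035, 0, -0.5, 0, 0.0]]])

```text
t: 19.73
tool_pos: [0.6541, -0.0819, 0.0369]
tool_rot: [1.091, 1.301, -1.076]
contact_force: [-3.9, 13.0, 1.3]
opening: 0.0161
```

```bash
python3 - <<'E'
from h import *
stat()
M,im=snap("wrist","w12.png");marks("wrist",M,["puller_grip","eye","hook_seat","post_mid"],1)
P=np.array([.599,.183])
for m in cut_out("wrist","hook")[:1]:
    uv=np.argwhere(m["mask"])[:,::-1];Q=np.array([atz("wrist",M,u,0.0425)[:2] for u in uv])
    r=np.linalg.norm(Q-P,axis=1);i=r.argmax();print(m["conf"],len(uv),"rmax",r.max(),Q[i],uv[i])
cv2.imwrite("pics/w12c.png",cv2.resize(im[0:160,220:440],None,fx=3,fy=3,interpolation=cv2.INTER_CUBIC)[:,:,::-1])
E
```

```text
t 19.7333 TCP [ 0.6541 -0.0819  0.0369] xaxis [-0.0057  0.0165 -0.9998] yyaw 9.896688675209628 F [-3.8961 12.9687  1.3454] open 0.016111087052647688
tip [ 0.6427 -0.0031] radius 191.15954041105184 along/lateral mm 191.15379772717242 -1.7550457928150882
wrist puller_grip 0.92 [ 0.3381 -0.3183  0.0032] [ 55. 341.]
wrist eye 0.96 [0.6356 0.0077 0.036 ] [315.  85.]
wrist hook_seat 0.89 [0.634  0.0239 0.041 ] [317.  54.]
wrist post_mid 0.57 [0.6297 0.032  0.0414] [312.  39.]
0.93 2110 rmax 0.19488413644427632 [ 0.6377 -0.008 ] [314 113]
```

Emit:
arm_command(plan=[[[0, 0.002, 0.003, 0, -0.4, 0, 0.0], [0, 0.0015, 0.001, 0, -0.3, 0, 0.0], [0, 0.0005, -0.001, 0, -0.2, 0, 0.0], [0, 0, -0.002, 0, 0, 0, 0.0], [0, 0, -0.002, 0, 0, 0, 0.0]]])

```text
t: 20.45
tool_pos: [0.6539, -0.0718, 0.0362]
tool_rot: [1.09, 1.311, -1.078]
contact_force: [0.6, -0.6, -1.7]
opening: 0.0159
```

```bash
python3 - <<'E'
from h import *
stat()
M,im=snap("wrist","w13.png");marks("wrist",M,["puller_grip","eye","hook_seat","post_mid"],1)
stat()
cv2.imwrite("pics/w13c.png",cv2.resize(im[0:160,220:440],None,fx=3,fy=3,interpolation=cv2.INTER_CUBIC)[:,:,::-1])
E
```

```text
t 20.45 TCP [ 0.6539 -0.0718  0.0362] xaxis [-0.0138  0.0203 -0.9997] yyaw 9.95610373732787 F [ 0.5815 -0.6376 -1.6515] open 0.015885145285623497
tip [0.6426 0.0069] radius 181.37402293243224 along/lateral mm 181.37544257228518 0.5305200688075773
wrist puller_grip 0.83 [ 0.657  -0.0701  0.0591] [327. 256.]
wrist eye 0.78 [0.6385 0.0119 0.0365] [319.  96.]
wrist hook_seat 0.92 [0.6317 0.0302 0.0409] [313.  60.]
wrist post_mid 0.93 [0.6316 0.0332 0.04  ] [313.  55.]
t 20.7 TCP [ 0.654  -0.0717  0.0362] xaxis [-0.0137  0.0212 -0.9997] yyaw 9.918541239410715 F [ 0.8153  0.6226 -1.5944] open 0.016226418875075154
tip [0.6427 0.007 ] radius 181.31328228437604 along/lateral mm 181.31437971031588 0.6308207316936126
```

The force fell to zero with the tip still at radius 181 mm, so the post is carrying the spring. I'm centring the tip in the eye and lifting it straight out.

Emit:
arm_command(plan=[[[0, 0, -0.0025, 0, -0.6, 0.3, 0.0], [-0.001, 0, -0.002, 0, -0.6, 0.3, 0.0], [0, 0, 0, 0, 0, 0, 0.0]]])

```text
t: 20.95
tool_pos: [0.6534, -0.0685, 0.0374]
tool_rot: [1.083, 1.284, -1.081]
contact_force: [0.1, 0.6, -1.8]
opening: 0.0157
```

```bash
python3 - <<'E'
from h import *
stat()
M,im=snap("wrist");marks("wrist",M,["eye","hook_seat","post_mid"],1)
E
```

```text
t 20.95 TCP [ 0.6534 -0.0685  0.0374] xaxis [ 0.0019 -0.0003 -1.    ] yyaw 9.817050542473128 F [ 0.1169  0.6485 -1.7504] open 0.015669358530027704
tip [0.6418 0.0107] radius 177.4988772476995 along/lateral mm 177.49961247828654 0.7083437830533099
wrist hook_seat 0.62 [0.6371 0.029  0.04  ] [322.  70.]
wrist post_mid 0.85 [0.6342 0.0319 0.0404] [317.  64.]
```

Emit:
arm_command(plan=[[[-0.004, 0, -0.001, 0, 0, 0, 0.0], [-0.008, 0, 0, 0, 0, 0, 0.0], [-0.012, 0, 0, 0, 0, 0, 0.0], [-0.018, 0, 0, 0, 0, 0, 0.0], [-0.02, 0, 0, 0, 0, 0, 0.0], [-0.015, 0, 0, 0, 0, 0, 0.0], [-0.008, 0, 0, 0, 0, 0, 0.0], [0, 0, 0, 0, 0, 0, 0.0]]])

```text
t: 21.82
tool_pos: [0.6537, -0.0682, 0.1314]
tool_rot: [1.083, 1.282, -1.081]
contact_force: [1.1, 0.3, -0.9]
opening: 0.0158
```

```bash
python3 - <<'E'
from h import *
stat()
M,im=snap("wrist","w14.png");marks("wrist",M,["puller_grip","eye","hook_seat","post_mid","keeper_knob","pivot_mid"],1)
for n in ["scene","side"]:
    MM,im=snap(n,n+"14.png");marks(n,MM,["eye","hook_seat","post_mid","keeper_knob","puller_grip"],1)
E
```

```text
t 21.8167 TCP [ 0.6537 -0.0682  0.1314] xaxis [ 0.0031 -0.0004 -1.    ] yyaw 9.790171003477191 F [ 1.0639  0.2981 -0.9096] open 0.015771931308780546
tip [0.6422 0.0111] radius 177.2781903919514 along/lateral mm 177.27692349234206 1.1000213112113548
wrist puller_grip 0.9 [ 0.6584 -0.0697  0.1535] [329. 262.]
wrist eye 0.33 [ 0.6572 -0.0697  0.15  ] [327. 258.]
wrist hook_seat 0.74 [0.6361 0.0286 0.0405] [319.  83.]
wrist post_mid 0.8 [0.6319 0.0305 0.0391] [315.  80.]
wrist keeper_knob 0.78 [0.6648 0.0771 0.0805] [371.  22.]
scene eye 0.54 [0.6391 0.0086 0.0415] [341. 222.]
scene hook_seat 0.58 [0.6353 0.0331 0.0408] [348. 219.]
scene post_mid 0.43 [ 0.616   0.1133 -0.0009] [371. 220.]
scene keeper_knob 0.62 [ 0.6444 -0.0656  0.1506] [315. 199.]
scene puller_grip 0.63 [ 0.651  -0.0692  0.1481] [315. 201.]
side eye 0.5 [0.6391 0.0078 0.0393] [287. 196.]
side hook_seat 0.43 [0.6356 0.0322 0.0375] [282. 201.]
side post_mid 0.83 [0.6336 0.0332 0.0404] [282. 200.]
side keeper_knob 0.41 [0.6595 0.0783 0.0792] [264. 193.]
side puller_grip 0.47 [ 0.6516 -0.0644  0.1479] [299. 157.]
```

View pics/w14.png

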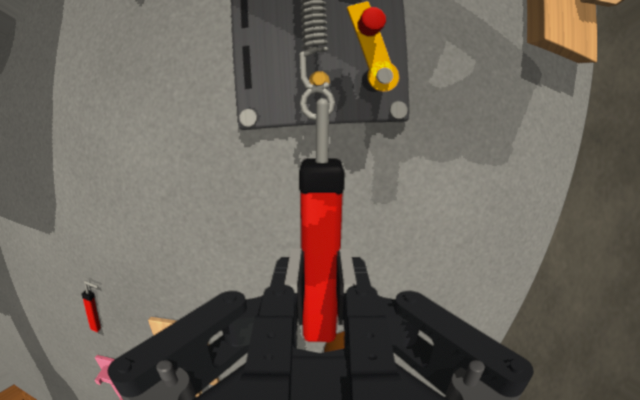

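The spring is hooked: the post at (319,79) sits in the hook, the eye is at (318,102), and the puller's tip is free above it. The keeper's stud is at (384,76) and its knob at (372,20). Next I move the tip beyond the knob, on the side away from the post.

Emit:
arm_command(plan=[[[0, 0.005, -0.007, 0, 0, 0, 0.0], [0, 0.01, -0.014, 0, 0, 0, 0.0], [0, 0.012, -0.016, 0, 0, 0, 0.0], [0, 0.011, -0.016, 0, 0, 0, 0.0], [0, 0.007, -0.01, 0, 0, 0, 0.0], [0, 0.003, -0.004, 0, 0, 0, 0.0], [0, 0, 0, 0, 0, 0, 0.0]]])

```text
t: 23.35
tool_pos: [0.6902, 0.0113, 0.1277]
tool_rot: [1.084, 1.287, -1.084]
contact_force: [-0.2, 0.4, -2.0]
opening: 0.0162
```

```bash
cat >> h.py <<'E'
def knob(phi,c,z=0.089):
    X=np.array([.2375,-.9714]);Y=np.array([.9714,.2375]);S=np.array([.683,.0445]);s,k=np.sin(phi),np.cos(phi)
    t=S+X*(-.04*k-c*s)+Y*(-.04*s+c*k);T=T_tool();off=(T[:3,:3]@np.array([-0.0217,0.0022,-0.08]))[:2]
    return np.append(t-off,z)
def knobpos(M,im):
    h=cv2.cvtColor(im,cv2.COLOR_RGB2HSV);b=cv2.inRange(h,(0,170,60),(6,255,255))|cv2.inRange(h,(174,170,60),(180,255,255));b[150:]=0
    n,l,s,c=cv2.connectedComponentsWithStats(b)
    for k in range(1,n):
        if s[k,4]>60: print("red",s[k],c[k],atz("wrist",M,c[k],.088))
E
python3 - <<'E'
from h import *
stat()
M,im=snap("wrist","w15.png");marks("wrist",M,["keeper_knob","puller_grip","post_mid"],1);knobpos(M,im)
print("rodend(321,103)",atz("wrist",M,(321,103),.153))
delta(knob(.307,.020))
E
```

```text
t 23.35 TCP [0.6902 0.0113 0.1277] xaxis [-0.0016  0.0014 -1.    ] yyaw 9.695599313213863 F [-0.1896  0.4403 -1.9786] open 0.016207467630633795
tip [0.679  0.0905] radius 122.28797354479258 along/lateral mm 108.86257412356503 55.71041620433068
wrist keeper_knob 0.79 [0.6655 0.0755 0.0782] [301. 123.]
wrist puller_grip 0.9 [0.6912 0.0117 0.1488] [323. 257.]
wrist post_mid 0.67 [0.6313 0.0313 0.0381] [257. 164.]
red [287 109  25  24 474] [299.3671 120.1371] [0.6644 0.0776 0.088 ]
rodend(321,103) [0.6768 0.0911 0.153 ]
shift mm [38.6221  0.9305 -0.355 ] turn [0. 0. 0.]
```

Emit:
arm_command(plan=[[[0.006, 0.0005, 0, 0, 0, 0, 0.0], [0.01, 0.0005, 0, 0, 0, 0, 0.0], [0.01, 0, 0, 0, 0, 0, 0.0], [0.007, 0, 0, 0, 0, 0, 0.0], [0.004, 0, 0, 0, 0, 0, 0.0], [0, 0, 0, 0, 0, 0, 0.0]]])

```text
t: 24.05
tool_pos: [0.6889, 0.0063, 0.0856]
tool_rot: [1.087, 1.285, -1.091]
contact_force: [-0.1, -0.8, -1.7]
opening: 0.016
```

```bash
python3 - <<'E'
from h import *
stat()
M,im=snap("wrist");marks("wrist",M,["keeper_knob"],1);knobpos(M,im)
T=T_tool();p=T[:3,3]
for ph,c in [(.307,.012),(.45,.012),(.6,.012),(.75,.012),(.9,.012),(1.05,.012),(1.2,.012),(1.35,.012),(1.5,.012),(1.6,.010)]:
    q=knob(ph,c);print(ph,q,(T[:3,:3].T@(q-p))*1e3);p=q
E
```

```text
t 24.05 TCP [0.6889 0.0063 0.0856] xaxis [-0.0042  0.0005 -1.    ] yyaw 9.32852578259191 F [-0.0981 -0.7937 -1.7093] open 0.016047342212131995
tip [0.6782 0.0855] radius 125.59104238167895 along/lateral mm 113.4814854484201 53.80933240552256
wrist keeper_knob 0.59 [0.6672 0.0766 0.0811] [303. 118.]
red [282 101  32  30 762] [297.3215 115.5249] [0.6645 0.0776 0.088 ]
0.307 [0.6832 0.0056 0.089 ] [-2.2389 -6.3468 -0.3183]
0.45 [0.6775 0.0037 0.089 ] [ 0.015  -5.8868  0.9737]
0.6 [0.672  0.0008 0.089 ] [ 0.0145 -5.9593  1.9117]
0.75 [ 0.6669 -0.0028  0.089 ] [ 0.0128 -5.6067  2.7807]
0.9 [ 0.6624 -0.0072  0.089 ] [ 0.0109 -5.1282  3.5874]
1.05 [ 0.6586 -0.0122  0.089 ] [ 0.0088 -4.5345  4.3134]
1.2 [ 0.6557 -0.0177  0.089 ] [ 0.0064 -3.839   4.9426]
1.35 [ 0.6535 -0.0236  0.089 ] [ 0.0039 -3.0573  5.4608]
1.5 [ 0.6523 -0.0297  0.089 ] [ 0.0013 -2.2069  5.8564]
1.6 [ 0.6525 -0.0358  0.089 ] [-0.0027 -0.7618  6.0481]
```

Emit:
arm_command(plan=[[[-0.001, -0.004, 0, 0, 0, 0, 0.0], [-0.001, -0.005, 0.0004, 0, 0, 0, 0.0], [0, -0.006, 0.001, 0, 0, 0, 0.0], [0, -0.006, 0.0018, 0, 0, 0, 0.0], [0, -0.0055, 0.0025, 0, 0, 0, 0.0], [0, -0.003, 0.002, 0, 0, 0, 0.0]]])

```text
t: 24.65
tool_pos: [0.6622, -0.0052, 0.0922]
tool_rot: [1.092, 1.279, -1.083]
contact_force: [0.7, 2.1, -1.8]
opening: 0.016
```

```bash
python3 - <<'E'
from h import *
stat()
M,im=snap("wrist");marks("wrist",M,["keeper_knob","hook_seat"],1);knobpos(M,im)
for ph in (.6,.75,.9): print(ph,knob(ph,.012))
E
```

```text
t 24.65 TCP [ 0.6622 -0.0052  0.0922] xaxis [ 0.0056  0.0026 -1.    ] yyaw 9.347597451809312 F [ 0.671   2.1163 -1.8295] open 0.016013246371129296
tip [0.6512 0.074 ] radius 120.88158927712198 along/lateral mm 118.29792651754835 24.865899803021012
wrist keeper_knob 0.97 [0.6501 0.0649 0.0758] [320. 119.]
wrist hook_seat 0.63 [0.6355 0.0284 0.0415] [291. 164.]
red [303 111  13  29 288] [310.0972 125.0868] [0.6452 0.0615 0.088 ]
0.6 [0.6721 0.0009 0.089 ]
0.75 [ 0.6671 -0.0028  0.089 ]
0.9 [ 0.6626 -0.0071  0.089 ]
```

Emit:
arm_command(plan=[[[0.001, -0.005, 0.0045, 0, 0, 0, 0.0], [0.001, -0.004, 0.005, 0, 0, 0, 0.0], [0.001, -0.0035, 0.0055, 0, 0, 0, 0.0], [0, -0.0025, 0.006, 0, 0, 0, 0.0]]])

```text
t: 25.13
tool_pos: [0.6503, -0.0284, 0.089]
tool_rot: [1.092, 1.282, -1.081]
contact_force: [-1.3, 1.6, -2.2]
opening: 0.016
```

```bash
python3 - <<'E'
from h import *
stat()
M,im=snap("wrist","w17.png");marks("wrist",M,["keeper_knob","hook_seat"],1);knobpos(M,im)
T=T_tool();p=T[:3,3]
for ph,c in [(1.2,.012),(1.4,.012),(1.571,.012),(1.571,.009)]: q=knob(ph,c);print(ph,q,(T[:3,:3].T@(q-p))*1e3)
E
```

```text
t 25.1333 TCP [ 0.6503 -0.0284  0.089 ] xaxis [ 0.0047  0.0047 -1.    ] yyaw 9.442086366390376 F [-1.3253  1.5959 -2.1536] open 0.015979545635702478
tip [0.6392 0.0508] radius 138.18650022401354 along/lateral mm 137.9746477002443 7.6790454109792945
wrist hook_seat 0.95 [0.6352 0.0278 0.0396] [312. 136.]
red [329 108  16  31 405] [335.437  123.5284] [0.6469 0.0417 0.088 ]
1.2 [ 0.6559 -0.0176  0.089 ] [  0.1719   7.131  -10.5183]
1.4 [ 0.6532 -0.0255  0.089 ] [ 0.1322  3.2347 -3.1462]
1.571 [ 0.6523 -0.0326  0.089 ] [0.1037 1.1222 3.6662]
1.571 [ 0.653  -0.0355  0.089 ] [0.0974 1.3507 6.6575]
```

Emit:
arm_command(plan=[[[0, 0.0008, 0.003, 0, 0, 0, 0.0], [0, 0.0006, 0.003, 0, 0, 0, 0.0], [0, 0, 0.003, 0, 0, 0, 0.0], [0, 0, 0.002, 0, 0, 0, 0.0]]])

```text
t: 25.62
tool_pos: [0.6511, -0.0372, 0.0869]
tool_rot: [1.094, 1.292, -1.083]
contact_force: [-1.8, 7.8, -2.4]
opening: 0.016
```

```bash
python3 - <<'E'
from h import *
stat()
M,im=snap("wrist","w18.png");marks("wrist",M,["keeper_knob","hook_seat"],1);knobpos(M,im)
MM,im=snap("side");marks("side",MM,["keeper_knob"],1)
stat()
E
```

```text
t 25.6167 TCP [ 0.6511 -0.0372  0.0869] xaxis [-0.0032  0.0108 -0.9999] yyaw 9.446383273145056 F [-1.8345  7.8233 -2.4246] open 0.01600942655396666
tip [0.6402 0.0419] radius 147.01058993630338 along/lateral mm 146.86892719698716 6.492688710785615
wrist keeper_knob 0.79 [0.6456 0.0335 0.081 ] [332. 122.]
red [329 106  18  32 447] [336.0761 122.0157] [0.6477 0.0339 0.088 ]
side keeper_knob 0.59 [0.6393 0.0323 0.0825] [280. 189.]
t 25.8667 TCP [ 0.6511 -0.037   0.087 ] xaxis [-0.0031  0.01   -0.9999] yyaw 9.480710260829202 F [-3.0258  5.7232 -1.3189] open 0.016084027241376656
tip [0.6402 0.042 ] radius 146.86764739625318 along/lateral mm 146.72390828677433 6.5362681269261
```

Force on the knob rose to 6–8 N with the knob where "shut" should be, so it is at the stop. I'm backing off, lifting and returning to the rest.

Emit:
arm_command(plan=[[[0, 0, -0.003, 0, 0, 0, 0.0], [0, 0, -0.003, 0, 0, 0, 0.0], [-0.01, 0, 0, 0, 0, 0, 0.0], [-0.02, 0, 0, 0, 0, 0, 0.0], [-0.02, 0, 0, 0, 0, 0, 0.0], [-0.01, 0, 0, 0, 0, 0, 0.0], [0, -0.006, 0.01, 0, 0, 0, 0.0], [0, -0.014, 0.02, -0.5, 0, 0, 0.0], [0, -0.018, 0.025, -0.5, 0, 0, 0.0], [0, -0.018, 0.025, -0.5, 0, 0, 0.0], [0, -0.018, 0.025, 0, 0, 0, 0.0], [0, -0.018, 0.025, 0, 0, 0, 0.0], [0, -0.018, 0.025, 0, 0, 0, 0.0], [0, -0.018, 0.025, 0, 0, 0, 0.0], [0, -0.018, 0.025, 0, 0, 0, 0.0], [0, -0.018, 0.025, 0, 0, 0, 0.0], [0, -0.012, 0.018, 0, 0, 0, 0.0], [0, -0.008, 0.01, 0, 0, 0, 0.0], [0, -0.003, 0.004, 0, 0, 0, 0.0], [0, 0, 0, 0, 0, 0, 0.0]]])

```text
t: 27.53
tool_pos: [0.5045, -0.3508, 0.1486]
tool_rot: [1.065, 1.285, -1.07]
contact_force: [0.2, 1.3, -2.6]
opening: 0.0158
```

```bash
python3 - <<'E'
from h import *
stat()
M,im=snap("wrist","w19.png");marks("wrist",M,["puller_grip","rest"],2)
for n in ["scene","side"]:
    MM,im=snap(n,n+"19.png");marks(n,MM,["keeper_knob","hook_seat","puller_grip","rest"],1)
delta([0.503,-0.3454,0.08],11)
E
```

```text
t 27.5333 TCP [ 0.5045 -0.3508  0.1486] xaxis [ 0.0036 -0.007  -1.    ] yyaw 10.844516410279057 F [ 0.2014  1.2556 -2.5759] open 0.015820700459255092
tip [ 0.4916 -0.2717] radius 467.1906257274321 along/lateral mm 416.1526661286152 -212.3424674615522
wrist puller_grip 0.85 [ 0.3379 -0.3167  0.0033] [175. 125.]
wrist puller_grip 0.8 [ 0.5058 -0.3521  0.1723] [323. 262.]
wrist rest 0.88 [ 0.3635 -0.4912 -0.0014] [191. 266.]
scene keeper_knob 0.66 [0.6455 0.0345 0.0795] [351. 211.]
scene hook_seat 0.57 [0.6354 0.0314 0.0405] [348. 220.]
scene puller_grip 0.9 [ 0.5013 -0.3501  0.1729] [193. 181.]
scene rest 0.6 [ 0.3644 -0.49    0.0021] [152. 209.]
side keeper_knob 0.72 [0.641  0.0322 0.0831] [279. 188.]
side hook_seat 0.64 [0.6347 0.0309 0.0391] [282. 200.]
side puller_grip 0.55 [ 0.5049 -0.3463  0.1681] [391. 134.]
side rest 0.86 [ 0.5027 -0.3429  0.0021] [386. 176.]
alt [-179.9827    0.2577    0.6795]
shift mm [68.9713 -2.4587 -4.6066] turn [ 0.0158  0.4326 -0.1641]
```

Emit:
arm_command(plan=[[[0.015, -0.001, -0.0015, 0, 0.4, -0.15, 0.0], [0.025, -0.001, -0.0015, 0, 0, 0, 0.0], [0.025, -0.0005, -0.0015, 0, 0, 0, 0.0], [0.02, 0, 0, 0, 0, 0, 0.0], [0.01, 0, 0, 0, 0, 0, 0.0], [0.004, 0, 0, 0, 0, 0, 0.0], [0, 0, 0, 0, 0, 0, 0.0]]])

```text
t: 28.77
tool_pos: [0.5026, -0.3448, 0.0432]
tool_rot: [1.067, 1.294, -1.066]
contact_force: [-0.9, 0.5, -2.4]
opening: 0.0158
```

```bash
python3 - <<'E'
from h import *
stat()
delta([0.503,-0.3454,0.031],11)
M,im=snap("wrist","w20.png");marks("wrist",M,["puller_grip","rest"],2)
E
```

```text
t 28.7667 TCP [ 0.5026 -0.3448  0.0432] xaxis [ 0.0006  0.0001 -1.    ] yyaw 11.016373200847688 F [-0.9164  0.5219 -2.427 ] open 0.01579166229155303
tip [ 0.4895 -0.2659] radius 462.04126260457343 along/lateral mm 410.0269994661076 -212.99097741542099
alt [-179.9836    0.0561    0.0015]
shift mm [12.158   0.2488  0.6419] turn [ 0.0164  0.001  -0.0357]
wrist puller_grip 0.98 [ 0.503  -0.3477  0.0677] [320. 265.]
wrist puller_grip 0.57 [ 0.3375 -0.3152  0.0044] [121. 143.]
wrist rest 0.88 [ 0.3631 -0.4856  0.0028] [155. 321.]
```

Emit:
arm_command(plan=[[[0.003, 0, 0, 0, 0, 0, 0.0], [0.004, 0, 0.0005, 0, 0, 0, 0.0], [0.003, 0, 0, 0, 0, 0, 0.0], [0.0015, 0, 0, 0, 0, 0, 0.0], [0, 0, 0, 0, 0, 0, 0.0]]])

```text
t: 29.33
tool_pos: [0.5076, -0.3497, 0.0393]
tool_rot: [1.064, 1.278, -1.064]
contact_force: [0.1, 0.3, -1.5]
opening: 0.0159
```

```bash
python3 - <<'E'
from h import *
stat()
M,im=snap("wrist","w21.png");marks("wrist",M,["puller_grip"],2)
stat()
E
```

```text
t 29.3333 TCP [ 0.5076 -0.3497  0.0393] xaxis [ 0.0119 -0.0099 -0.9999] yyaw 11.022912196713465 F [ 0.1469  0.2942 -1.5386] open 0.015857682393610024
tip [ 0.4942 -0.2705] radius 465.4677278172025 along/lateral mm 415.6788097780532 -209.46736758834038
wrist puller_grip 0.92 [ 0.5128 -0.3488  0.0622] [331. 259.]
wrist puller_grip 0.62 [ 0.3391 -0.3191  0.0042] [113. 142.]
t 29.4333 TCP [ 0.5077 -0.3497  0.0395] xaxis [ 0.012  -0.0099 -0.9999] yyaw 11.027363413730855 F [ 0.078  -0.934  -0.8067] open 0.015877492310704663
tip [ 0.4943 -0.2705] radius 465.4320083241491 along/lateral mm 415.66981825732785 -209.4058287181524
```

Emit:
arm_command(plan=[[[0.002, -0.0015, -0.002, 0, 0.3, -0.2, 0.0], [0.002, -0.0015, -0.002, 0, 0.3, -0.2, 0.0], [0.002, -0.0008, -0.001, 0, 0.1, -0.1, 0.0], [0.0015, 0, 0, 0, 0, 0, 0.0], [0.001, 0, 0, 0, 0, 0, 0.0]]])

```text
t: 29.85
tool_pos: [0.5027, -0.3452, 0.0306]
tool_rot: [1.067, 1.294, -1.065]
contact_force: [-0.1, 0.1, -2.4]
opening: 0.0159
```

```bash
python3 - <<'E'
from h import *
stat()
delta([0.503,-0.3454,0.031],11)
E
```

```text
t 29.85 TCP [ 0.5027 -0.3452  0.0306] xaxis [ 0.0004  0.001  -1.    ] yyaw 11.02364839518727 F [-0.0894  0.0749 -2.362 ] open 0.015852272418451836
tip [ 0.4896 -0.2663] radius 462.4243976816347 along/lateral mm 410.4597728513444 -212.988909146554
alt [-179.9763    0.0554   -0.0852]
shift mm [-0.3977  0.2239  0.2303] turn [ 0.0237 -0.0543 -0.0353]
```

Emit:
arm_command(plan=[[[0.001, 0, 0, 0, 0, 0, 0.0], [0.001, 0, 0, 0, 0, 0, 0.0], [0.0008, 0, 0, 0, 0, 0, 0.0]]])

```text
t: 30.1
tool_pos: [0.5026, -0.345, 0.0278]
tool_rot: [1.067, 1.295, -1.065]
contact_force: [-2.6, 2.0, 5.2]
opening: 0.016
```

```bash
python3 - <<'E'
from h import *
stat()
M,im=snap("wrist","w22.png")
stat()
E
```

```text
t 30.1 TCP [ 0.5026 -0.345   0.0278] xaxis [-0.0003  0.0017 -1.    ] yyaw 11.02769115277887 F [-2.5667  1.9729  5.2062] open 0.015997521284814603
tip [ 0.4894 -0.2661] radius 462.2541755614683 along/lateral mm 410.2171092416073 -213.0868819899375
t 30.15 TCP [ 0.5027 -0.3451  0.0278] xaxis [ 0.      0.0014 -1.    ] yyaw 11.027629000248481 F [-0.6506  0.8909  0.2405] open 0.016039039664795602
tip [ 0.4895 -0.2662] radius 462.3321049780506 along/lateral mm 410.3450549302002 -213.0095915654459
```

Emit:
arm_command(plan=[[[0, 0, 0, 0, 0, 0, 0.04], [-0.0005, 0, 0, 0, 0, 0, 0.04], [-0.0005, 0, 0, 0, 0, 0, 0.04], [0, 0, 0, 0, 0, 0, 0.04], [0, 0, 0, 0, 0, 0, 0.04]]], squeeze=30)

```text
t: 30.57
tool_pos: [0.504, -0.3463, 0.0303]
tool_rot: [1.066, 1.291, -1.065]
contact_force: [-0.2, 0.6, -0.3]
opening: 0.0405
```

```bash
python3 - <<'E'
from h import *
stat()
M,im=snap("wrist","w23.png");marks("wrist",M,["puller_grip"],2)
hs=cv2.cvtColor(im,cv2.COLOR_RGB2HSV);b=cv2.inRange(hs,(0,170,60),(6,255,255));b[:,:250]=0;b[:,400:]=0
uv=np.argwhere(b)[:,::-1];print(len(uv),uv.min(0),uv.max(0))
print([ (r,uv[uv[:,1]==r][:,0].min(),uv[uv[:,1]==r][:,0].max()) for r in (210,240,270,300,330) if (uv[:,1]==r).any()])
b=im[150:400].astype(int)
print("finger dark cols row 280", [int(x) for x in np.where(im[280].max(1)<60)[0] if 260<x<380])
E
```

```text
t 30.5667 TCP [ 0.504  -0.3463  0.0303] xaxis [ 0.0032 -0.0014 -1.    ] yyaw 11.026829564941524 F [-0.1808  0.5824 -0.3275] open 0.04049733702054281
tip [ 0.4908 -0.2674] radius 463.1814139689138 along/lateral mm 411.7989119306735 -212.0468635001806
wrist puller_grip 0.69 [ 0.3395 -0.3175  0.0025] [113. 147.]
wrist puller_grip 0.65 [ 0.5034 -0.3461  0.0487] [320. 254.]
5572 [299 187] [340 337]
[(210, np.int64(299), np.int64(339)), (240, np.int64(300), np.int64(338)), (270, np.int64(300), np.int64(336)), (300, np.int64(301), np.int64(335)), (330, np.int64(302), np.int64(333))]
finger dark cols row 280 [269, 270, 271, 272, 273, 274, 275, 276, 277, 278, 279, 280, 281, 359, 360, 361, 362, 363, 364, 365, 366, 367, 368, 369, 370, 371]
```

The handle (columns 300–337) is free between the open fingers (281 and 359). I'm lifting straight up.

Emit:
arm_command(plan=[[[-0.008, 0, 0, 0, 0, 0, 0.04], [-0.015, 0, 0, 0, 0, 0, 0.04], [-0.025, 0, 0, 0, 0, 0, 0.04], [-0.035, 0, 0, 0, 0, 0, 0.04], [-0.035, 0, 0, 0, 0, 0, 0.04], [-0.025, 0, 0, 0, 0, 0, 0.04], [-0.01, 0, 0, 0, 0, 0, 0.04], [0, 0, 0, 0, 0, 0, 0.04]]])

```text
t: 31.33
tool_pos: [0.5019, -0.3447, 0.1901]
tool_rot: [1.068, 1.296, -1.066]
contact_force: [-0.7, -0.6, -0.1]
opening: 0.04
```

```bash
python3 - <<'E'
from h import *
stat()
out=[]
pts={"rest":np.array([.503,-.346,.04]),"car":np.array([.635,.06,.05])}
for n,k,h in [("wrist","rest",100),("scene","rest",50),("scene","car",50),("side","car",50)]:
    M,im=snap(n)
    if k=="car" or n=="wrist": marks(n,M,["puller_grip","rest","keeper_knob","hook_seat","post_mid"],1)
    u,v=proj(n,M,pts[k]).astype(int);u=min(max(u,h),640-h);v=min(max(v,h),400-h)
    out.append(cv2.resize(im[v-h:v+h,u-h:u+h],(300,300),interpolation=cv2.INTER_CUBIC))
    if n=="scene" and k=="car": marks(n,M,["jar","chuck_key","battery"],2)
cv2.imwrite("pics/final.png",np.vstack([np.hstack(out[:2]),np.hstack(out[2:])])[:,:,::-1])
E
```

```text
t 31.3333 TCP [ 0.5019 -0.3447  0.1901] xaxis [-0.0009  0.0022 -1.    ] yyaw 11.025399107470342 F [-0.7136 -0.5647 -0.0505] open 0.039955645995296184
tip [ 0.4888 -0.2658] radius 462.1656669480326 along/lateral mm 409.81005880605863 -213.67730481446844
wrist puller_grip 0.78 [ 0.5037 -0.3505  0.0514] [321. 189.]
wrist rest 0.71 [ 0.5005 -0.3473  0.0014] [319. 174.]
scene puller_grip 0.66 [ 0.5014 -0.3437  0.0499] [204. 216.]
scene rest 0.89 [ 0.5004 -0.3473 -0.0019] [206. 229.]
scene keeper_knob 0.73 [0.6452 0.0337 0.0812] [351. 211.]
scene hook_seat 0.66 [0.6318 0.0292 0.0411] [347. 219.]
scene post_mid 0.68 [0.6354 0.0312 0.0368] [348. 221.]
scene jar 0.94 [ 0.725  -0.2818 -0.0048] [243. 285.]
scene chuck_key 0.55 [0.4129 0.1598 0.0026] [358. 176.]
scene battery 0.57 [0.5012 0.4026 0.0016] [437. 177.]
side puller_grip 0.46 [ 0.5009 -0.3475  0.048 ] [389. 165.]
side rest 0.92 [ 0.5026 -0.3476  0.0013] [387. 176.]
side keeper_knob 0.49 [0.6392 0.0337 0.0816] [280. 189.]
side hook_seat 0.67 [0.6332 0.0315 0.0421] [282. 200.]
side post_mid 0.9 [0.6349 0.0319 0.042 ] [282. 200.]
```

View pics/final.png

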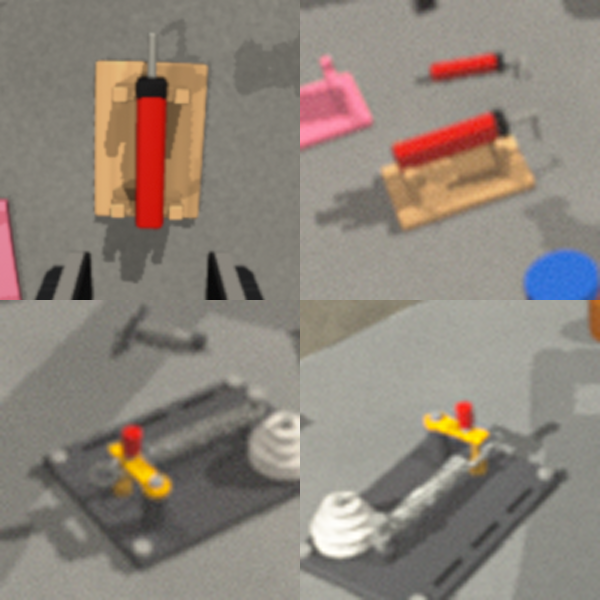

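The final composite shows the puller upright in both notches, tip towards +x. The keeper bar crosses over the post with its knob at the shut position, and the spring is stretched and hooked. The bystanders are unmoved and the gripper is clear. Handing in.

```bash
python3 -c "
from station import finish_job
print(finish_job())"
```

```text
the job is handed in; nothing more can be done
None
```

The job is handed in at about 31 s of the 53 s allowed: the spring is hooked on the post, the keeper is shut and the puller is back in its rest.

**What I did**
- **Grasp:** I picked up the large red puller from the wooden rest. My first two closings missed. Closing the fingers pushed the arm up, and at least the first attempt rolled the handle in its notches before it settled back upright. Pre-closing the fingers in the air fixed this.
- **Spring:** I put the tip through the eye, drew the spring out past the post and swung it in. When I let it back, the force on the tool fell from about 13 N to about 0, so the post was carrying it.
- **Keeper and puller:** I pushed the knob round with the puller's tip until the force rose to 6–8 N at the stop. Then I laid the puller back and released it.

**What the last checks showed**
- **Hook and knob:** The hook seat is within about 4 mm of the post in both fixed cameras, which is the networks' own error. The knob is at (0.645, 0.034) in the scene camera, against (0.644, 0.035) computed for fully shut. The side camera put it about 5 mm off in x, so the full closing rests mainly on the force at the stop.
- **Puller:** The picture shows it upright in both notches.
- **Jar, chuck key and battery:** The jar and chuck key were found within about 5 mm of where they started. The battery detections were doubtful at the start, but one has stayed at the same place within 3 mm. That mark is the yellow block, and I did not check it in a close picture. The arm never went near any of the three.

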